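# Put the misfiled bench tools back into their fitted holders

## Robot

A 6-joint arm with a two-finger parallel gripper is mounted at the origin on a cart in front of the work surface, level with it; the furniture and walls round the work are solid. World frame = base frame: x ahead of the robot, y to its left, z up, the work surface at z = 0. Lengths are in m, angles in rad, forces in N, time in s.
With the tool pointing down it reaches from about 0.3 to 0.775 m from the base axis. Payload 14.6 kg.
Tool frame: the origin (TCP) lies between the finger pads; the fingertips stand 8 mm ahead of it and the grasp point (between the pads) lies 11 mm behind it (ctrl.tip_reach is the distance from the TCP to the fingertips, in m); y points along the fingers, z is the direction in which the jaws open and shut, and the axes are right-handed (so a half turn about y gives the same grasp; the last joint's range is limited). The gripper opens to 94 mm and grips with 3 to 60 N. Pads are 16 mm wide; open, the fingers measure 119 mm over their backs; the gripper's body (75 mm by 177 mm) begins 78 mm behind the grasp point.
Start: joints at [1.165, 0.3, 1.521, -0, 1.321, -0.067], TCP at [0.183, 0.519, 0.213] pointing down, gripper open.
Joint ranges: [-3.03, 3.03], [-0.79, 2.21], [0.23, 2.52], [-1.04, 4.18], [0, 3.07], [-2.55, 2.55]. Speed limits (rad/s): [2.22, 2.22, 2.57, 3.14, 3.14, 3.14].

## Interface

Orientations are given as [roll, pitch, yaw] about the fixed x, y, z axes, in that order (R = Rz(yaw) Ry(pitch) Rx(roll)).
In Python, from station import ctrl gives the robot as it stands.
- The arm moves only by the tool play_rows, never from a script. Its arguments are lists of equal length, an entry for each row: "twist": the turn, a rotation vector about the world's x, y, z as a fraction of full scale, a list of three; "travel": the shift along the world's x, y, z as a fraction of full scale, a list of three; "grip": the gripper's target within -1 to 1 (shut at 1, half-way at 0, fully open at -1). A call has 1 to 12 rows; each row shifts and turns the commanded pose from where the row before left it; what a row does not reach is not made up. Full scale, the value 1, is 5 cm for a shift and 90 degrees for a turn. A row lasts 1/10 s, in which the tool goes at most 50 mm and 8.59 degrees, less where a joint would pass 70% of its speed; a pose out of reach is approached as far as the arm can. A call with a number of a shift or a turn outside -1 to 1 is refused whole. A call with a gripper value outside its range is refused whole. The fingers move at their own pace and stop on an object; "force" is the grip in N (left out, the last holds). Time passes only in rows, so rows that do not move let the fingers close. It gives the time, the measured TCP pose, the force and the opening at its end, in the units of the state.
- ctrl.get_obs(): the state, without advancing time (a new reading comes with each control period).
- ctrl.camera(name): name is "side" or "top" or "wrist"; returns a dict with "img" (384x512x3 uint8, red, green, blue), "vfov" (degrees; the focal length in pixels is half the picture's height over the tangent of half this angle, whatever the lens; pixels are square), "cx", "cy" (the principal point, pixels), "rvec" (rotation vector, rad) and "tvec" (3), from world to camera coordinates, as OpenCV has them. Camera axes: x right, y down, z forward; pixel columns grow to the right and rows downward; lengths in m; the calibration is good to about 2 mm. A picture is of the moment at which its call begins. There is no depth.
- ctrl.hand_in(): hands the job in, once; it reports no verdict.
Trained networks look in a picture, given as the dict that the camera call returned (one of the last four; its "shot" number tells which), for a name from the list of things; names that differ only in an ending like _2 or _b are one class to them, and where a whole thing is asked for, a point or a joint stands for the part that bears it (a point fixed in the world has none). Each returns a list of dicts, best first, with "confidence" (0 to 1); they miss things now and then, are a little off and sometimes report something else, mostly with a low value. They report only what shows in the picture. A call takes as long as a camera call.
- ctrl.boxes_of(name, picture): "point" ([column, row] in pixels, amid what is visible of it).
- ctrl.trace(name, picture): "pixels" (384x512 bool, what is visible of it) and "point" ([column, row] in pixels, amid what is visible of it).
The state is a dict: "time_s": time; "qpos": joint angles; "joint_vel": joint speeds; "tau": joint torques, N m; "ee_pos": TCP position; "eef_rot": TCP orientation; "force": force on the tool from outside, world axes, zero at the start; "moment": the same for the moment, N m; "grip_width": finger opening in m.
Only numpy, scipy, OpenCV 4.12 (cv2) and the standard library are available. Lean on these libraries where they do the work, as an engineer would, in place of code of your own. Each camera call takes 0.05 s, during which the arm holds its last target.

## Task

The bench tools are mixed up: lay each in the holder whose slot is cut for its blade (wide chisel in the blue holder, middle chisel in the green, narrow yellow-handled chisel in the yellow, red screwdriver in the red), flat on the holder's floor with the blade in the slot, the tip just short of the tip guard and the handle between the cheeks. The narrow chisel and the red screwdriver were left in wider holders and have to come out before the right tools can go in. Set the tools in, don't drop them, and leave the yellow screwdriver and the pencil where they lie.

Things in the scene. Friction and masses are not known exactly. Their poses are not given: they have to be found in the camera images.
- wide_chisel: Chisel, blade 26 mm wide, brown wooden handle, grey hoop at its butt, 160 g, lying on the front of the bench. In mm: origin mid-length on the underside; z up, +y to the handle's butt (y 127; tip y -127). It rests on its handle (round, 29 thick, y 2 to 127, centre line 14.5 up) with the blade level, its underside 12 up. Balances at y 45: grip near there, across the handle.
- middle_chisel: Chisel, blade 18 mm wide, pale wooden handle, 140 g, lying on the front of the bench. In mm: origin mid-length on the underside; z up, +y to the handle's butt (y 127; tip y -127). It rests on its handle (round, 29 thick, y 2 to 127, centre line 14.5 up) with the blade level, its underside 12 up. Balances at y 45: grip near there, across the handle.
- narrow_chisel: Chisel, blade 12 mm wide, yellow handle, 120 g, lying at first in the green holder. In mm: origin mid-length on the underside; z up, +y to the handle's butt (y 127; tip y -127). It rests on its handle (round, 29 thick, y 2 to 127, centre line 14.5 up) with the blade level, its underside 12 up. Balances at y 45: grip near there, across the handle.
- red_screwdriver: Screwdriver, red handle, shank 6 mm, 85 g, lying at first in the blue holder. In mm: origin mid-length on the underside; z up, +y to the handle's butt (y 115; tip y -115). It rests on its handle (round, 29 thick, y 10 to 115, centre line 14.5 up) with the shank level, its underside 12 up. Balances at y 57: grip near there, across the handle.
- blue_holder: Blue plastic holder of the wide chisel, fixed. In mm: origin on the bench below the seated tool's origin; tool lies along y, handle to +y. Width 46, floor 6 high. Block y -104 to -60, 30 high, its slot 31 wide, edges rounded 3.5, bottom 16.5 high (blade hangs clear). Handle cheeks y 81 to 110, 36 apart, 21 high. Tip guard's face y -137, 29 high. Floor clear between.
- green_holder: Green plastic holder of the middle chisel, fixed. In mm: origin on the bench below the seated tool's origin; tool lies along y, handle to +y. Width 46, floor 6 high. Block y -104 to -60, 30 high, its slot 23 wide, edges rounded 3.5, bottom 16.5 high (blade hangs clear). Handle cheeks y 81 to 110, 36 apart, 21 high. Tip guard's face y -137, 29 high. Floor clear between.
- yellow_holder: Yellow plastic holder of the narrow chisel, fixed. In mm: origin on the bench below the seated tool's origin; tool lies along y, handle to +y. Width 46, floor 6 high. Block y -104 to -60, 30 high, its slot 17 wide, edges rounded 3.5, bottom 16.5 high (blade hangs clear). Handle cheeks y 81 to 110, 36 apart, 21 high. Tip guard's face y -137, 29 high. Floor clear between.
- red_holder: Red plastic holder of the screwdriver, fixed. In mm: origin on the bench below the seated tool's origin; tool lies along y, handle to +y. Width 46, floor 6 high. Block y -104 to -60, 30 high, its slot 13 wide, edges rounded 3.5, bottom 16.5 high (blade hangs clear). Handle cheeks y 69 to 97, 36 apart, 21 high. Tip guard's face y -124, 29 high. Floor clear between.
- yellow_screwdriver: Slotted screwdriver with a yellow handle, 199 mm long, lying near the left front of the bench, to be left alone. Origin: middle of its length, y towards the butt.
- pencil: Flat red carpenter's pencil, 186 x 13 x 8 mm, lying at the right, past the chisels, to be left alone. Origin: middle of its length, y along it.

How it is judged:
At the end, for the whole second after the job is handed in: All four tools rest released in their own holders (wide chisel blue, middle green, narrow yellow, screwdriver red): handle at the +y end on the floor, blade in the slot, origin within 7 mm across and 15 mm along of the holder's origin and 3 to 9.5 mm above it, level (x of wide_chisel in the frame of blue_holder between -0.007 and 0.007 m and y of wide_chisel in the frame of blue_holder between -0.015 and 0.015 m and z of wide_chisel in the frame of blue_holder between 0.003 and 0.0095 m and angle between the y axis of wide_chisel and the y axis of blue_holder, either way round below 0.06 rad and angle between each of wide_chisel, middle_chisel, narrow_chisel, red_screwdriver's own z axis and vertical below 0.12 rad and linear speed of each of wide_chisel, middle_chisel, narrow_chisel, red_screwdriver below 0.02 m/s and x of middle_chisel in the frame of green_holder between -0.007 and 0.007 m and y of middle_chisel in the frame of green_holder between -0.015 and 0.015 m and z of middle_chisel in the frame of green_holder between 0.003 and 0.0095 m and angle between the y axis of middle_chisel and the y axis of green_holder, either way round below 0.06 rad and x of narrow_chisel in the frame of yellow_holder between -0.007 and 0.007 m and y of narrow_chisel in the frame of yellow_holder between -0.015 and 0.015 m and z of narrow_chisel in the frame of yellow_holder between 0.003 and 0.0095 m and angle between the y axis of narrow_chisel and the y axis of yellow_holder, either way round below 0.06 rad and x of red_screwdriver in the frame of red_holder between -0.007 and 0.007 m and y of red_screwdriver in the frame of red_holder between -0.015 and 0.015 m and z of red_screwdriver in the frame of red_holder between 0.003 and 0.0095 m and angle between the y axis of red_screwdriver and the y axis of red_holder, either way round below 0.06 rad); the robot touches nothing.
It fails at once if the yellow screwdriver or the pencil is moved by more than 30 mm (distance of any of yellow_screwdriver, pencil from where it was at the start of the episode above 0.03 m).
It fails at once if a tool is dropped: untouched by the fingers while more than 80 mm above the bench ((height (world z) of wide_chisel above 0.08 m and contact force between the fingers and wide_chisel below 0.01 N) or (height (world z) of middle_chisel above 0.08 m and contact force between the fingers and middle_chisel below 0.01 N) or (height (world z) of narrow_chisel above 0.08 m and contact force between the fingers and narrow_chisel below 0.01 N) or (height (world z) of red_screwdriver above 0.08 m and contact force between the fingers and red_screwdriver below 0.01 N)).
It also fails if it takes over 112 s, if anything falls off the work surface, if the arm or the gripper's body presses on something with over 40 N, if the wrist force passes 120 N, or if a joint passes its speed limit or range.

## Working session

There is one attempt and no reset: what is moved stays moved. The work goes in short steps, Python scripts to look and compute and a tool call to move; the robot and the scene stay as the last step left them, time stands still between calls to the robot, and variables do not carry over. Pictures are saved under pics/ and viewed, and the job is handed in when it is done.

Besides the shell and the picture viewer there is one more tool, called after "Request:" as name(argument=value, ...) on one line, values as JSON. play_rows: Moves the arm, as the interface text tells. Its arguments: {"type":"object","properties":{"twist":{"type":"array"},"travel":{"type":"array"},"grip":{"type":"array"},"force":{"type":"number"}},"required":["twist","travel","grip"]}

```bash
ls; mkdir -p pics; cat > h.py <<'E'
import numpy as np, cv2
from station import ctrl
def cam(n,save=None):
    p=ctrl.camera(n)
    if save: cv2.imwrite('pics/'+save,p['img'][:,:,::-1])
    return p
def K(p):
    f=p['img'].shape[0]/2/np.tan(np.radians(p['vfov'])/2)
    return np.array([[f,0,p['cx']],[0,f,p['cy']],[0,0,1.]])
def proj(p,X): 
    return cv2.projectPoints(np.array(X,float).reshape(-1,3),np.array(p['rvec'],float),np.array(p['tvec'],float),K(p),None)[0].reshape(-1,2)
def unproj(p,uv,z):
    R=cv2.Rodrigues(np.array(p['rvec'],float))[0];t=np.array(p['tvec'],float).ravel()
    uv=np.array(uv,float).reshape(-1,2)
    d=(R.T@np.linalg.inv(K(p))@np.c_[uv,np.ones(len(uv))].T).T
    c=-R.T@t
    return c+d*((z-c[2])/d[:,2])[:,None]
E
python3 - <<'E'
from h import *
for n in ['side','top','wrist']:
    p=cam(n,n+'0.png'); print(n,p['vfov'],p['cx'],p['cy'],p['rvec'],p['tvec'])
    R=cv2.Rodrigues(np.array(p['rvec'],float))[0]; print(-R.T@np.array(p['tvec']).ravel(), p.keys())
print(ctrl.get_obs())
E
```

```text
pics
side 54.430394893467685 254.71019980204522 187.36886964979382 [ 2.26256691 -1.36975842  0.404054  ] [-0.41005293  0.37624369  1.07197774]
[-0.03405312 -0.46492406  1.11423741] dict_keys(['img', 'vfov', 'cx', 'cy', 'rvec', 'tvec', 'shot'])
top 49.77959323627855 249.55700933927645 195.58573592355367 [ 2.13524959 -2.13125428  0.17141608] [-0.17551652  0.56425528  1.07281124]
[ 0.38081765 -0.17977982  1.15011789] dict_keys(['img', 'vfov', 'cx', 'cy', 'rvec', 'tvec', 'shot'])
wrist 63.78460332918608 253.68462301786712 192.23403016918405 [-2.38244801 -1.68800243 -0.21900603] [-0.54992134 -0.02764034  0.39248462]
[0.11247166 0.54414083 0.38533432] dict_keys(['img', 'vfov', 'cx', 'cy', 'rvec', 'tvec', 'shot'])
{'time_s': 0.15, 'qpos': array([ 1.16541169e+00,  3.00374700e-01,  1.52140215e+00,  8.27819394e-06,
        1.32070311e+00, -6.66026460e-02]), 'joint_vel': array([ 9.31297535e-04, -2.10401611e-03, -1.55436839e-03, -3.61461014e-05,
       -8.56772447e-04, -1.96193564e-04]), 'tau': array([-7.95507713e-04, -5.31962335e+01, -3.52814412e+01,  7.08052749e-02,
        2.36144790e-02, -1.03039654e-04]), 'ee_pos': array([0.18271722, 0.51857157, 0.2130149 ]), 'eef_rot': array([-1.57168113e+00,  6.70543279e-05, -3.38784070e-01]), 'force': array([0.5296128 , 0.52367224, 0.03351614]), 'moment': array([-0.02593037,  0.01776143, -0.07585239]), 'grip_width': 0.09375229386098588}
```

View pics/side0.png

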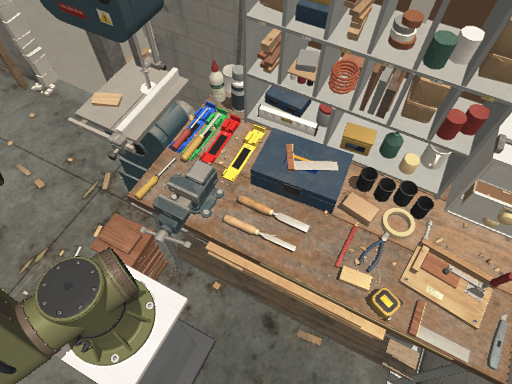

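View pics/top0.png

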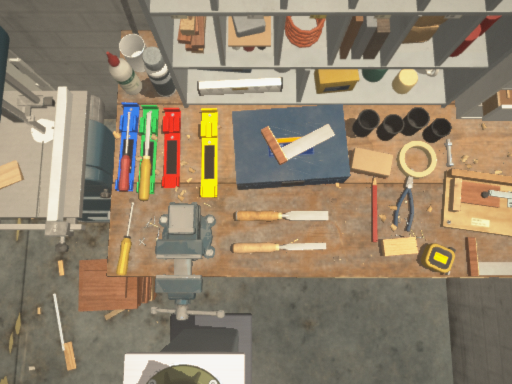

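View pics/wrist0.png

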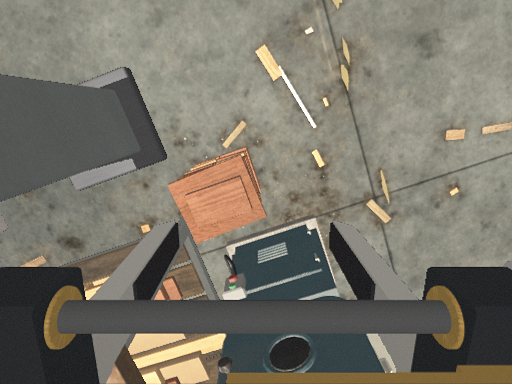

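```bash
python3 - <<'E'
import cv2
i=cv2.imread('pics/top0.png'); cv2.imwrite('pics/c1.png',cv2.resize(i[90:290,100:240],None,fx=4,fy=4,interpolation=2)[:600*2][:800,:560])
c=i[95:205,105:235];cv2.imwrite('pics/c1.png',cv2.resize(c,None,fx=5,fy=5,interpolation=cv2.INTER_CUBIC))
c=i[195:265,220:350];cv2.imwrite('pics/c2.png',cv2.resize(c,None,fx=5,fy=5,interpolation=cv2.INTER_CUBIC))
E
```

```text
(no output)
```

View pics/c1.png

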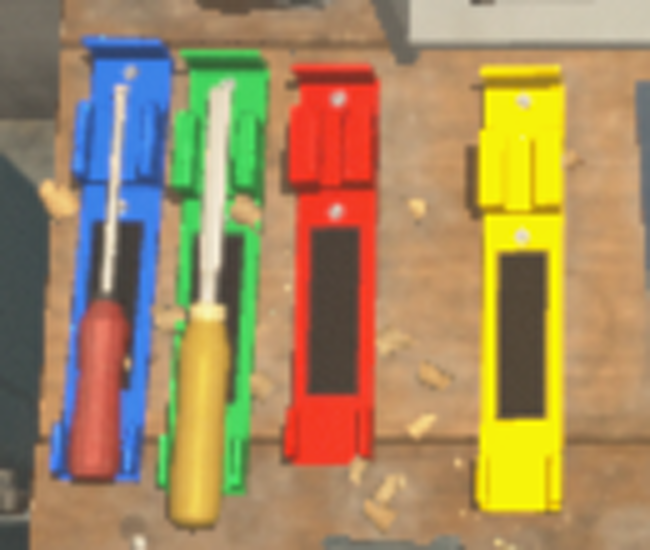

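View pics/c2.png

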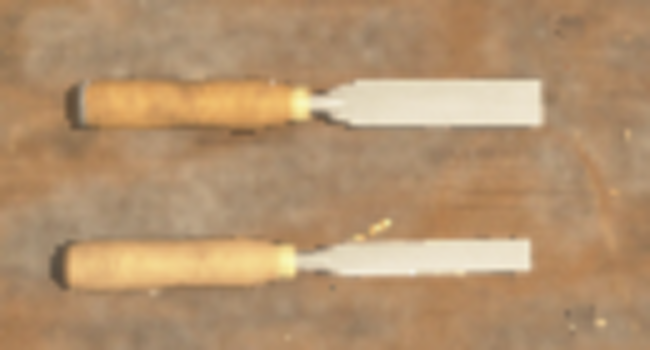

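```bash
python3 - <<'E'
from h import *
p=cam('top'); q=cam('side')
for n in ['wide_chisel','middle_chisel','narrow_chisel','red_screwdriver','blue_holder','green_holder','yellow_holder','red_holder','yellow_screwdriver','pencil']:
    for nm,c in (('top',p),('side',q)):
        for r in ctrl.trace(n,c)[:2]:
            m=r['pixels']; ys,xs=np.nonzero(m)
            pts=np.c_[xs,ys].astype(np.float32)
            rect=cv2.minAreaRect(pts)
            z=0.015
            bp=cv2.boxPoints(rect); W=unproj(c,bp,z)
            o=np.r_[(bp[0]+bp[1])/2,(bp[2]+bp[3])/2].reshape(2,2) if np.linalg.norm(bp[0]-bp[1])<np.linalg.norm(bp[1]-bp[2]) else np.r_[(bp[1]+bp[2])/2,(bp[3]+bp[0])/2].reshape(2,2)
            e=unproj(c,o,z)
            print(n,nm,round(r['confidence'],2),len(xs),np.round(r['point'],1),'ends',np.round(e[:,:2],4).tolist(),'len',np.linalg.norm(e[0]-e[1]).round(4))
E
```

```text
wide_chisel top 0.89 838 [275.3 213.9] ends [[0.5158, -0.3879], [0.5154, -0.137]] len 0.2509
wide_chisel side 0.83 530 [269.6 208.7] ends [[0.5143, -0.1304], [0.5145, -0.3864]] len 0.256
middle_chisel top 0.79 781 [267.8 248.6] ends [[0.4403, -0.3801], [0.4229, -0.1293]] len 0.2513
middle_chisel side 0.63 472 [249.6 231.6] ends [[0.4272, -0.1262], [0.4251, -0.3745]] len 0.2483
narrow_chisel top 0.91 597 [145.3 167.3] ends [[0.8107, 0.1207], [0.557, 0.1203]] len 0.2537
narrow_chisel top 0.41 353 [122.3 171.5] ends [[0.7033, 0.1765], [0.5844, 0.1796]] len 0.1189
narrow_chisel side 0.67 281 [146.6 185.2] ends [[0.5468, 0.1604], [0.3525, 0.172]] len 0.1946
narrow_chisel side 0.66 308 [192.4 143.7] ends [[0.8117, 0.1174], [0.5569, 0.1249]] len 0.2549
red_screwdriver top 0.72 383 [123.4 172. ] ends [[0.7121, 0.1842], [0.5851, 0.1775]] len 0.1272
red_screwdriver top 0.26 1469 [206.8 155.2] ends [[0.8259, -0.0579], [0.5682, -0.0594]] len 0.2577
red_screwdriver side 0.8 148 [179.3 139. ] ends [[0.6898, 0.1751], [0.5864, 0.1821]] len 0.1037
blue_holder top 0.81 965 [129.7 129.2] ends [[0.8418,
[... 471 characters left out ...]
 -0.0534], [0.5618, -0.0593]] len 0.2703
red_holder top 0.86 1420 [168.4 148.4] ends [[0.8256, 0.0515], [0.5909, 0.0437]] len 0.2348
red_holder side 0.64 710 [224.  135.2] ends [[0.8351, 0.0515], [0.5837, 0.0484]] len 0.2514
yellow_screwdriver top 0.92 427 [124.4 252.3] ends [[0.5484, 0.1516], [0.3539, 0.1729]] len 0.1956
yellow_screwdriver top 0.37 1419 [207.4 155.9] ends [[0.8258, -0.0579], [0.5682, -0.0593]] len 0.2576
yellow_screwdriver side 0.68 267 [147.  184.6] ends [[0.5413, 0.152], [0.3513, 0.176]] len 0.1915
pencil top 0.86 305 [373.4 209.3] ends [[0.6173, -0.5221], [0.4447, -0.514]] len 0.1728
pencil side 0.55 217 [344.6 244.9] ends [[0.6175, -0.5242], [0.439, -0.5138]] len 0.1788
```

```bash
python3 - <<'E'
import cv2
i=cv2.imread('pics/top0.png'); c=i[70:280,0:240];cv2.imwrite('pics/c3.png',cv2.resize(c,None,fx=3.3,fy=2.8,interpolation=cv2.INTER_CUBIC)) 
c=i[60:260,0:260];cv2.imwrite('pics/c3.png',cv2.resize(c,None,fx=3,fy=3,interpolation=cv2.INTER_CUBIC))
i=cv2.imread('pics/side0.png');c=i[50:250,60:320];cv2.imwrite('pics/c4.png',cv2.resize(c,None,fx=3,fy=3,interpolation=cv2.INTER_CUBIC))
E
```

```text
(no output)
```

View pics/c3.png

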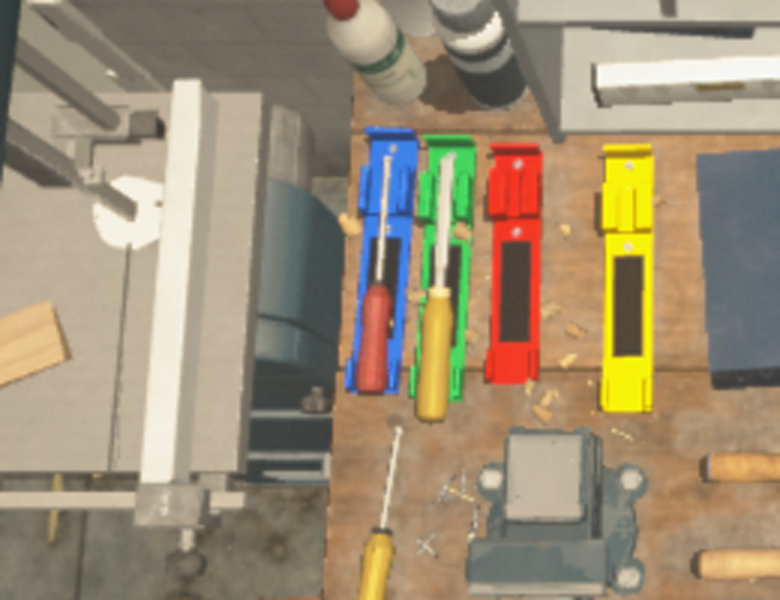

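View pics/c4.png

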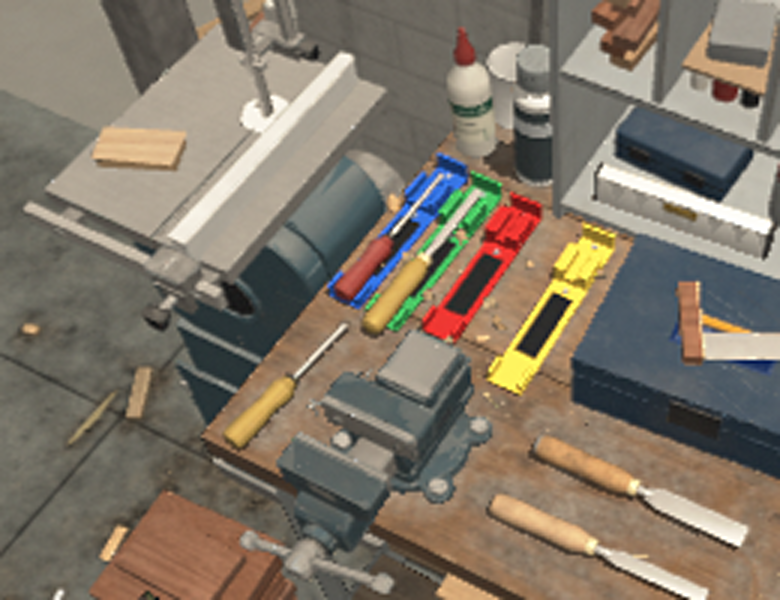

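```bash
cat >> h.py <<'E'
def tri(p,a,q,b):
    def P(c): return K(c)@np.c_[cv2.Rodrigues(np.array(c['rvec'],float))[0],np.array(c['tvec'],float).ravel()]
    X=cv2.triangulatePoints(P(p),P(q),np.array(a,float).reshape(2,1),np.array(b,float).reshape(2,1)).ravel()
    X=X[:3]/X[3]
    return X,np.linalg.norm(proj(p,X)-a),np.linalg.norm(proj(q,X)-b)
E
python3 - <<'E'
from h import *
p=cam('top');q=cam('side')
for n,a,b in [('saw fr',(245,470),(222,270)),('saw back',(262,95),(385,92)),('toolbox',(712,372),(573,362)),('vise bl',(507,432),(412,330)),('shelf',(560,137),(558,215))]:
    print(n,tri(p,np.array(a)/3+[0,60],q,np.array(b)/3+[60,50]))
E
```

```text
saw fr (array([0.49498969, 0.24818336, 0.1237564 ]), np.float64(1.9116975932821134), np.float64(1.7627887527553765))
saw back (array([0.83580525, 0.26046042, 0.10518703]), np.float64(0.1785334746449442), np.float64(0.1531100328326358))
toolbox (array([ 0.58810214, -0.1422992 ,  0.08780286]), np.float64(0.15222116174457131), np.float64(0.1470990652694711))
vise bl (array([0.53303485, 0.03131591, 0.10295998]), np.float64(0.019805806792605105), np.float64(0.018769035218568826))
shelf (array([0.83779059, 0.01058491, 0.00135272]), np.float64(0.19813140734383153), np.float64(0.18087038853154033))
```

```bash
cat > fit.py <<'E'
from h import *
from scipy.optimize import minimize
S=4
def box(x0,x1,y0,y1,z0,z1):
    return np.array([[x,y,z] for x in(x0,x1) for y in(y0,y1) for z in(z0,z1)],float)/1000
def holder(slot,c0,c1,g,yend):
    return [box(-23,23,g-5,yend,0,6),box(-23,-slot/2,-104,-60,0,30),box(slot/2,23,-104,-60,0,30),box(-23,23,-104,-60,0,16.5),
      box(-23,-18,c0,c1,0,21),box(18,23,c0,c1,0,21),box(-23,23,g-5,g,0,29)]
def cyl(y0,y1,r,zc):
    a=np.linspace(0,2*np.pi,24,endpoint=False)
    return np.array([[r*np.cos(t),y,zc+r*np.sin(t)] for y in(y0,y1) for t in a])/1000
def chisel(w): return [cyl(2,127,14.5,14.5), box(-w/2,w/2,-127,-40,12,15), cyl(-40,2,4,14)]
def driver(): return [cyl(10,115,14.5,14.5), cyl(-115,10,3,15)]
def place(parts,x,y,th,z):
    # object frame y axis direction = (cos th, sin th)
    c,s=np.cos(th),np.sin(th); ey=np.array([c,s,0]); ex=np.array([s,-c,0])
    return [np.outer(P[:,0],ex)+np.outer(P[:,1],ey)+np.outer(P[:,2],[0,0,1])+[x,y,z] for P in parts]
def render(cam,parts,x,y,th,z):
    m=np.zeros((384*S,512*S),np.uint8)
    for P in place(parts,x,y,th,z):
        uv=(proj(cam,P)+.5)*S-.5
        h=cv2.convexHull(np.round(uv*16).astype(np.int32))
        cv2.fillConvexPoly(m,h,1,shift=4)
    return m
def up(a): return cv2.resize(a,None,fx=S,fy=S,interpolation=cv2.INTER_CUBIC)
E
cat > hold.py <<'E'
from fit import *
p=cam('top');q=cam('side')
hues={'blue':(100,125),'green':(48,85),'yellow':(26,34),'red':(174,185)}
def seg(c,n):
    h=cv2.cvtColor(up(c['img']),cv2.COLOR_RGB2HSV).astype(int); H=h[:,:,0].copy()
    if n=='red': H[H<90]+=180
    lo,hi=hues[n]; 
    return ((H>=lo)&(H<=hi)&(h[:,:,1]>150)&(h[:,:,2]>70)).astype(np.uint8)
init={'blue':(.71,.174),'green':(.705,.117),'red':(.705,.048),'yellow':(.695,-.058)}
slots=dict(blue=31,green=23,yellow=17,red=13)
res={}
for n in ['yellow','red','blue','green']:
  for cams in ([p],[q],[p,q]):
    g=-124 if n=='red' else -137; c0,c1=(69,97) if n=='red' else (81,110)
    x0,y0=init[n]; W=[]
    for c in cams:
        roi=render(c,[box(-33,33,-165,140,0,32)],x0,y0,np.pi,0)
        m=seg(c,n)&roi
        # fill dark inlay (rubber) : close
        dc=np.zeros_like(m)
        for t in ['narrow_chisel','red_screwdriver']:
            if n in('blue','green'):
                for r in ctrl.trace(t,c)[:1]: dc|=cv2.dilate(cv2.resize(r['pixels'].astype(np.uint8),None,fx=S,fy=S,interpolation=0),np.ones((9,9)))
        # inlay don't care
        W.append((c,m,1-dc))
    def cost(v,full=False):
        e=0
        for c,m,w in W:
            parts=holder(slots[n],c0,c1,g,c1+1)
            r=render(c,parts,v[0]/1000,v[1]/1000,np.pi+v[2]/100,0)
            inl=render(c,[box(-14,14,-50,64,6,6.1)],v[0]/1000,v[1]/1000,np.pi+v[2]/100,0)
            e+=(((r!=m)&(inl==0)&(w>0)).sum())/S/S
        return e
    b=None
    for st in range(2):
        s0=np.array([x0*1000,y0*1000,0]) if b is None else b.x
        b=minimize(cost,s0,method='Nelder-Mead',options=dict(initial_simplex=s0+np.vstack([np.zeros(3),np.diag([6,6,3])]),xatol=.03,fatol=.05))
    res[n]=b.x
    print(n,'cams',len(cams),'top' if cams[0] is p else 'side',np.round(b.x,2),'mismatch px',round(b.fun,1))
  if 1:
    for c,nm in((p,'top'),(q,'side')):
        pass
E
python3 hold.py
```

```text
yellow cams 1 top [680.03 -58.5    1.5 ] mismatch px 187.6
yellow cams 1 side [684.27 -55.95   2.25] mismatch px 257.2
yellow cams 2 top [680.83 -58.15   1.96] mismatch px 460.8
red cams 1 top [693.36  49.17   1.13] mismatch px 85.6
red cams 1 side [695.84  50.79   1.88] mismatch px 48.6
red cams 2 top [693.68  49.86   1.74] mismatch px 144.2
blue cams 1 top [694.17 175.32  -1.58] mismatch px 237.8
blue cams 1 side [697.22 154.68  17.3 ] mismatch px 236.8
blue cams 2 top [695.59 175.86  -2.52] mismatch px 519.0
green cams 1 top [690.84 116.21  -1.02] mismatch px 775.8
green cams 1 side [685.76 120.43  -4.06] mismatch px 127.9
green cams 2 top [686.99 118.28  -1.2 ] mismatch px 912.7
```

```bash
cat > vis.py <<'E'
from h import *
p=cam('top');q=cam('side')
for c,nm,(r0,r1,c0,c1) in((p,'top',(95,205,110,225)),(q,'side',(95,185,150,275))):
    h=cv2.cvtColor(c['img'],cv2.COLOR_RGB2HSV)[r0:r1,c0:c1]
    im=c['img'][r0:r1,c0:c1,::-1]
    k=[cv2.resize(x,None,fx=3,fy=3,interpolation=0) for x in (im,cv2.applyColorMap(h[:,:,0]*1,cv2.COLORMAP_HSV),cv2.merge([h[:,:,1]]*3),cv2.merge([h[:,:,2]]*3))]
    cv2.imwrite(f'pics/v_{nm}.png',np.vstack([np.hstack(k[:2]),np.hstack(k[2:])])[:600,:800])
    for n,pt in {'y':(205,190) if nm=='top' else (240,172),'r':(168,183)if nm=='top' else (210,160)}.items():
        print(nm,n,cv2.cvtColor(c['img'],cv2.COLOR_RGB2HSV)[pt[1]-2:pt[1]+3,pt[0]-2:pt[0]+3].reshape(-1,3)[::4].tolist())
E
python3 vis.py
```

```text
top y [[29, 245, 247], [30, 245, 247], [30, 245, 247], [30, 245, 247], [29, 245, 247], [29, 245, 247], [30, 245, 247]]
top r [[3, 216, 244], [3, 215, 244], [3, 216, 244], [3, 215, 244], [3, 214, 244], [3, 217, 244], [3, 215, 244]]
side y [[29, 158, 255], [13, 77, 158], [13, 86, 136], [16, 103, 141], [19, 144, 184], [21, 149, 175], [14, 102, 127]]
side r [[1, 200, 238], [1, 197, 253], [1, 201, 238], [1, 207, 211], [2, 190, 242], [2, 193, 245], [1, 204, 179]]
```

View pics/v_top.png

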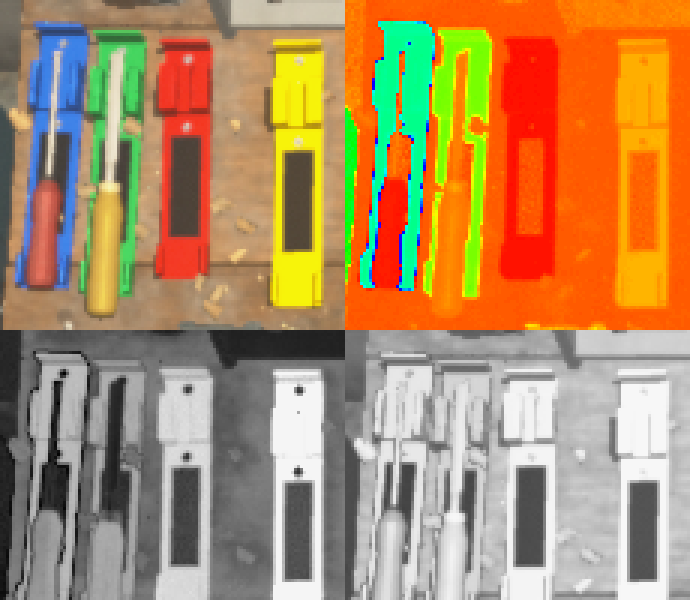

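```bash
python3 - <<'E'
s=open('hold.py').read()
a=s.index("def seg"); b=s.index("init=")
s=s[:a]+'''def seg(c,n):
    h=cv2.cvtColor(up(c['img']),cv2.COLOR_RGB2HSV).astype(int); H=h[:,:,0].copy()
    if n=='red': H=(H+90)%180-90
    lo,hi,sa={'blue':(98,125,110),'green':(38,90,90),'yellow':(23,36,150),'red':(-8,7,165)}[n]
    return ((H>=lo)&(H<=hi)&(h[:,:,1]>sa)).astype(np.uint8)
'''+s[b:]
s=s.replace("box(-14,14,-50,64,6,6.1)","box(-17,17,-58,75,6,6.1)")
s=s.replace('''    for c,nm in((p,'top'),(q,'side')):
        pass''','''    for c,nm in((p,'top'),(q,'side')):
        r=render(c,holder(slots[n],c0,c1,g,c1+1),res[n][0]/1000,res[n][1]/1000,np.pi+res[n][2]/100,0)
        V=vis.setdefault(nm,up(c['img'])[:,:,::-1].copy())
        V[cv2.morphologyEx(r,cv2.MORPH_GRADIENT,np.ones((3,3)))>0]=(255,0,255)
        m=seg(c,n)&render(c,[box(-33,33,-165,140,0,32)],x0,y0,np.pi,0)
        V[cv2.morphologyEx(m,cv2.MORPH_GRADIENT,np.ones((2,2)))>0]=(255,255,255)
cv2.imwrite('pics/f_top.png',vis['top'][90*S:210*S,110*S:230*S]);cv2.imwrite('pics/f_side.png',vis['side'][95*S:190*S,150*S:275*S])''').replace("res={}","res={};vis={}")
open('hold.py','w').write(s)
E
python3 hold.py
```

```text
yellow cams 1 top [679.35 -58.26   0.91] mismatch px 38.5
yellow cams 1 side [682.48 -55.93   1.25] mismatch px 136.6
yellow cams 2 top [679.53 -58.09   1.09] mismatch px 190.6
red cams 1 top [693.13  49.48   1.59] mismatch px 74.3
red cams 1 side [695.21  50.99   2.44] mismatch px 62.0
red cams 2 top [693.67  49.6    1.84] mismatch px 144.6
blue cams 1 top [695.26 175.93  -3.54] mismatch px 203.8
blue cams 1 side [698.55 173.02   3.07] mismatch px 90.9
blue cams 2 top [696.91 176.6   -2.54] mismatch px 288.3
green cams 1 top [689.03 117.1   -1.54] mismatch px 63.4
green cams 1 side [690.98 119.2   -2.26] mismatch px 52.7
green cams 2 top [689.63 117.37  -1.42] mismatch px 137.3
```

View pics/f_top.png

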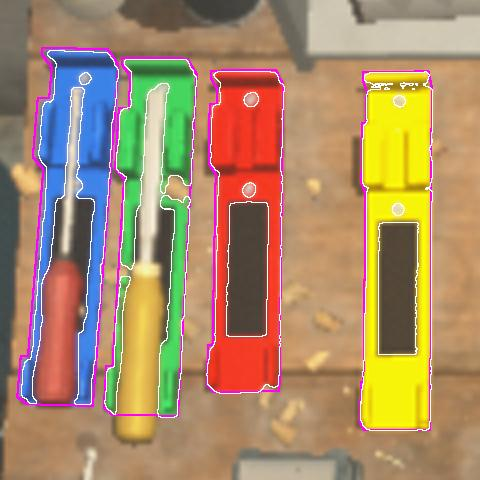

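View pics/f_side.png

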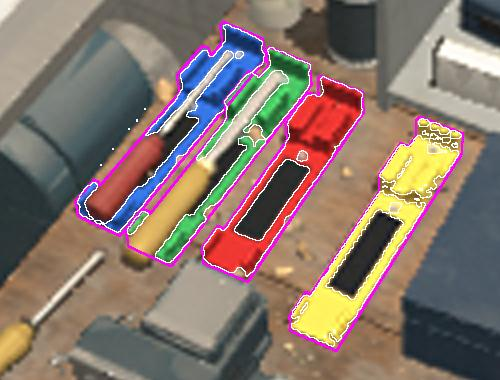

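```bash
cat > tool.py <<'E'
from fit import *
import sys
MODEL=dict(wide_chisel=chisel(26),middle_chisel=chisel(18),narrow_chisel=chisel(12),red_screwdriver=driver())
def fit_tool(n,x0,y0,th0,z,cams,tag=None,names=('top','side')):
    W=[]
    for c in cams:
        best=None
        for r in ctrl.trace(n,c)[:3]:
            m=r['pixels'].astype(np.float32)
            rr=cv2.resize(render(c,MODEL[n],x0,y0,th0,z).astype(np.float32),(512,384),interpolation=cv2.INTER_AREA)
            ov=(m*rr).sum()
            if best is None or ov>best[0]: best=(ov,m)
        W.append((c,(cv2.resize(best[1],None,fx=S,fy=S,interpolation=cv2.INTER_LINEAR)>.5).astype(np.uint8)))
    def cost(v):
        return sum((render(c,MODEL[n],v[0]/1000,v[1]/1000,th0+v[2]/100,z)!=m).sum() for c,m in W)/S/S
    s0=np.array([x0*1000,y0*1000,0.])
    for k in range(2):
        b=minimize(cost,s0,method='Nelder-Mead',options=dict(initial_simplex=s0+np.vstack([np.zeros(3),np.diag([7,7,4])]),xatol=.03,fatol=.05)); s0=b.x
    if tag:
        for i,(c,m) in enumerate(W):
            V=up(c['img'])[:,:,::-1].copy()
            r=render(c,MODEL[n],b.x[0]/1000,b.x[1]/1000,th0+b.x[2]/100,z)
            V[cv2.morphologyEx(r,cv2.MORPH_GRADIENT,np.ones((3,3)))>0]=(255,0,255)
            V[cv2.morphologyEx(m,cv2.MORPH_GRADIENT,np.ones((2,2)))>0]=(255,255,255)
            u=((proj(c,[b.x[0]/1000,b.x[1]/1000,z])[0])*S).astype(int)
            cv2.imwrite(f'pics/{tag}_{i}.png',V[max(0,u[1]-240):u[1]+240,max(0,u[0]-300):u[0]+300])
    return np.r_[b.x[:2],th0+b.x[2]/100],b.fun
if __name__=='__main__':
    p=cam('top');q=cam('side')
    for n,x,y,th,z in [('wide_chisel',.515,-.26,np.pi/2,0),('middle_chisel',.428,-.254,np.pi/2,0),('narrow_chisel',.684,.12,np.pi,.006),('red_screwdriver',.699,.176,np.pi,.006)]:
        for cs in ([p],[q]):
            print(n,'top' if cs[0] is p else 'side',*[np.round(a,3) for a in fit_tool(n,x,y,th,z,cs,tag='t_'+n+('T' if cs[0] is p else 'S'))])
E
python3 tool.py
```

```text
wide_chisel top [ 515.789 -261.61     1.584] 140.688
wide_chisel side [ 515.975 -260.355    1.577] 98.75
middle_chisel top [ 428.792 -254.023    1.599] 157.875
middle_chisel side [ 429.733 -251.631    1.598] 95.312
narrow_chisel top [683.233 117.696   3.133] 107.312
narrow_chisel side [690.027 119.336   3.128] 50.188
red_screwdriver top [700.123 174.887   3.118] 95.625
red_screwdriver side [699.449 176.949   3.112] 50.312
```

```bash
python3 - <<'E'
import cv2,numpy as np
a=[cv2.imread(f'pics/t_{n}_0.png') for n in('narrow_chiselT','narrow_chiselS','wide_chiselT','red_screwdriverT')]
a=[cv2.resize(x[40:440,:600] if x.shape[1]>=600 else x[40:440],(400,300)) for x in a]
cv2.imwrite('pics/m1.png',np.vstack([np.hstack(a[:2]),np.hstack(a[2:])]))
E
```

```text
(no output)
```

View pics/m1.png

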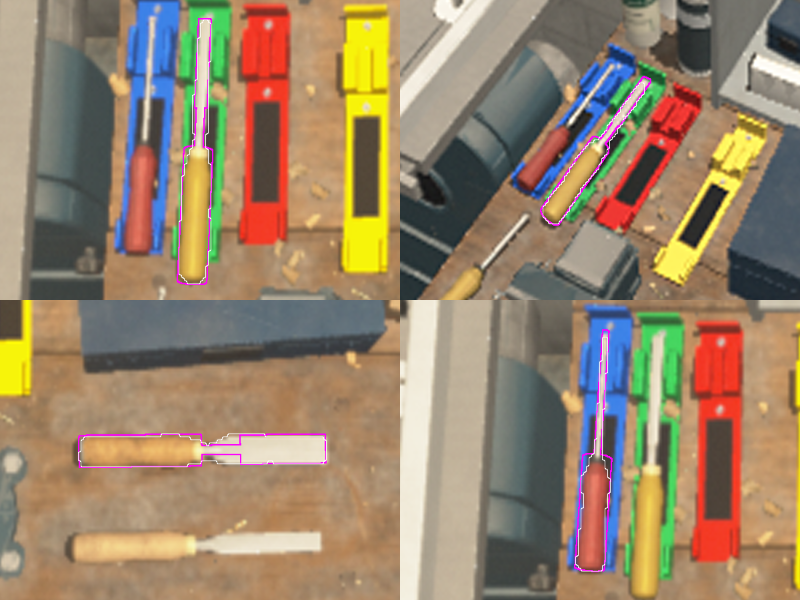

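Request:
play_rows(twist=[[0,0,0.05],[0,0,0.05],[0,0,0.05],[0,0,0.05],[0,0,0],[0,0,0],[0,0,0],[0,0,0],[0,0,0],[0,0,0],[0,0,0]], travel=[[0.557,-0.73,0],[0.557,-0.73,0],[0.557,-0.73,0],[0.557,-0.73,0],[0.557,-0.73,0],[0.557,-0.73,0],[0.5,-0.6,0],[0.5,-0.6,0],[0.5,-0.6,0],[0.5,-0.6,0],[0,0,0]], grip=[0.05,0.05,0.05,0.05,0.05,0.05,0.05,0.05,0.05,0.05,0.05], force=40)

```text
time_s: 4.85
ee_pos: [0.4518, 0.1769, 0.2133]
eef_rot: [-1.571, -0.0, -0.028]
force: [0.5, 0.7, -0.1]
grip_width: 0.0447
```

Request:
play_rows(twist=[[0.0278,0,0],[0.0278,0,0],[0.0278,0,0],[0.0278,0,0],[0,0,0],[0,0,0]], travel=[[0.764,0,-0.1],[0.764,0,-0.1],[0.764,0,-0.2],[0.764,0,-0.2],[0.764,0,-0.2],[0,0,0]], grip=[0.05,0.05,0.05,0.05,0.05,0.05])

```text
time_s: 5.45
ee_pos: [0.6425, 0.1794, 0.1694]
eef_rot: [-1.397, 0.009, -0.025]
force: [-1.3, -0.5, -0.8]
grip_width: 0.0444
```

```bash
python3 - <<'E'
from h import *
a=[cam(n)for n in('wrist','top','side')]
cv2.imwrite('pics/s1.png',np.vstack([np.hstack([a[0]['img'],a[1]['img']])])[:,:,::-1][:, :])
i=np.hstack([a[0]['img'],a[1]['img'][60:260,60:320].repeat(2,0)[:384].repeat(2,1)[:,:512]]) 
cv2.imwrite('pics/s1.png',cv2.resize(i,(800,300))[:,:,::-1])
E
```

```text
(no output)
```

View pics/s1.png

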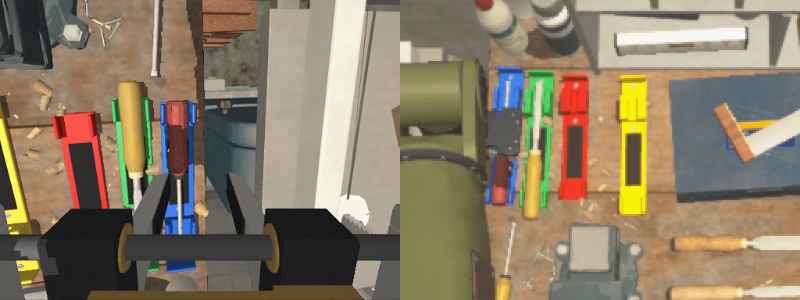

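```bash
python3 - <<'E'
from tool import *
w=cam('wrist','w1.png')
print(fit_tool('narrow_chisel',.686,.118,3.13,.006,[w],tag='w1n'))
print(fit_tool('red_screwdriver',.699,.176,3.115,.006,[w],tag='w1r'))
print(ctrl.get_obs()['ee_pos'],proj(w,[.643,.1775,.035]))
import numpy as np
a=[cv2.resize(cv2.imread(f'pics/w1{k}_0.png'),(400,400)) for k in'nr'];cv2.imwrite('pics/m2.png',np.hstack(a))
E
```

```text
(array([684.90745282, 118.60010779,   3.12347424]), np.float64(1103.5625))
(array([700.14719027, 176.46944616,   3.11796707]), np.float64(530.4375))
[0.64032851 0.18026674 0.17477875] [[227.14107553 188.38443003]]
```

View pics/m2.png

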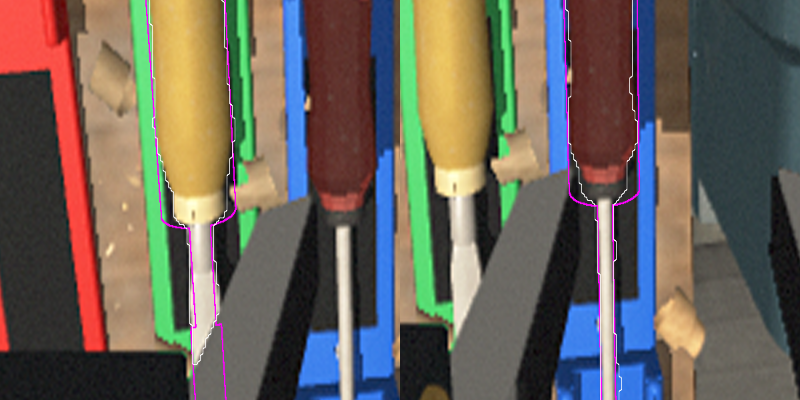

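Request:
play_rows(twist=[[0,0,0],[0,0,0],[0,0,0]], travel=[[0,0,-0.6],[0,0,-0.6],[0,0,0]], grip=[0.05,0.05,0.05])

```text
time_s: 6.05
ee_pos: [0.6388, 0.1797, 0.1105]
eef_rot: [-1.397, 0.01, -0.024]
force: [-0.5, -0.7, 0.6]
grip_width: 0.0448
```

Request:
play_rows(twist=[[0,0,0],[0,0,0]], travel=[[0,0,0],[0,0,0]], grip=[0.05,0.05])

```text
time_s: 6.25
ee_pos: [0.6416, 0.18, 0.1159]
eef_rot: [-1.396, 0.001, -0.024]
force: [-0.6, 0.1, 0.0]
grip_width: 0.0445
```

Request:
play_rows(twist=[[0,0,0],[0,0,0],[0,0,0],[0,0,0],[0,0,0]], travel=[[0.03,-0.045,-0.44],[0,0,-0.44],[0,0,-0.44],[0,0,0],[0,0,0]], grip=[0.05,0.05,0.05,0.05,0.05])

```text
time_s: 6.75
ee_pos: [0.643, 0.1776, 0.0492]
eef_rot: [-1.396, 0.003, -0.024]
force: [-0.3, 0.8, 1.5]
grip_width: 0.0445
```

```bash
python3 - <<'E'
from h import *
cam('wrist','w2.png'); print(ctrl.get_obs()['ee_pos'])
E
```

```text
[0.64330782 0.17768284 0.04967356]
```

View pics/w2.png

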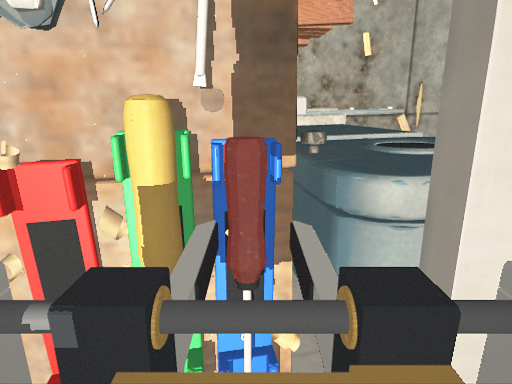

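Request:
play_rows(twist=[[0,0,0],[0,0,0],[0,0,0],[0,0,0],[0,0,0]], travel=[[0,0,-0.194],[0,0,-0.194],[0,0,-0.194],[0,0,0],[0,0,0]], grip=[0.05,0.05,0.05,0.05,0.05])

```text
time_s: 7.3
ee_pos: [0.6424, 0.1775, 0.0181]
eef_rot: [-1.396, 0.004, -0.024]
force: [-0.5, -0.5, 4.4]
grip_width: 0.0447
```

Request:
play_rows(twist=[[0,0,0],[0,0,0],[0,0,0],[0,0,0],[0,0,0],[0,0,0]], travel=[[0,0,0],[0,0,0],[0,0,0],[0,0,0],[0,0,0],[0,0,0]], grip=[0.5,1,1,1,1,1])

```text
time_s: 7.9
ee_pos: [0.6423, 0.1775, 0.0182]
eef_rot: [-1.396, 0.005, -0.024]
force: [0.4, -0.4, -1.7]
grip_width: 0.0274
```

Request:
play_rows(twist=[[0,0,0],[0,0,0],[0,0,0],[0,0,0],[0,0,0],[0,0,0]], travel=[[0,0,0.1],[0,0,0.2],[0,0,0.3],[0,0,0.5],[0,0,0.5],[0,0,0]], grip=[1,1,1,1,1,1])

```text
time_s: 8.5
ee_pos: [0.6442, 0.1778, 0.1035]
eef_rot: [-1.395, -0.003, -0.024]
force: [0.1, -0.5, -0.2]
grip_width: 0.0275
```

Request:
play_rows(twist=[[0,0,0],[0,0,0.009],[0,0,0.009],[0,0,0.01],[0,0,0],[0,0,0],[0,0,0]], travel=[[0,-0.5,0],[-0.06,-0.7,0],[-0.06,-0.7,0],[0,-0.675,0],[0,0,0],[0,0,0],[0,0,0]], grip=[1,1,1,1,1,1,1])

```text
time_s: 9.2
ee_pos: [0.6363, 0.0497, 0.0982]
eef_rot: [-1.396, 0.005, 0.02]
force: [-0.5, -0.4, -0.8]
grip_width: 0.0273
```

```bash
python3 - <<'E'
from h import *
a=[cam(n)for n in('wrist','top','side')]
o=ctrl.get_obs();print(o['ee_pos'],o['eef_rot'],o['grip_width'])
i=np.hstack([a[0]['img'],cv2.resize(a[1]['img'][80:230,90:290],(512,384)),cv2.resize(a[2]['img'][80:230,120:320],(512,384))])
cv2.imwrite('pics/s2.png',cv2.resize(i,(1200,300))[:,:800,::-1]);cv2.imwrite('pics/s2b.png',i[:,1024:,::-1])
E
```

```text
[0.63631571 0.04974228 0.09829703] [-1.39615363  0.00434988  0.02092564] 0.02747098939698036
```

View pics/s2.png

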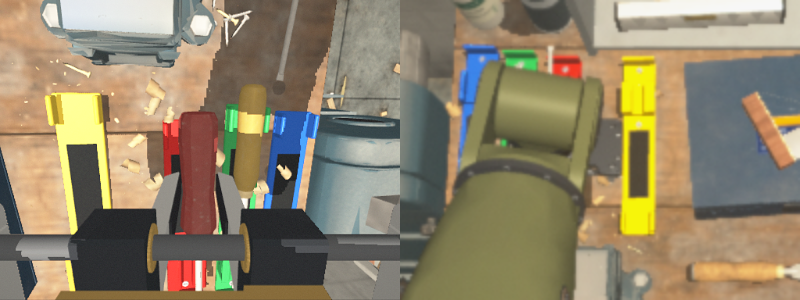

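View pics/s2b.png

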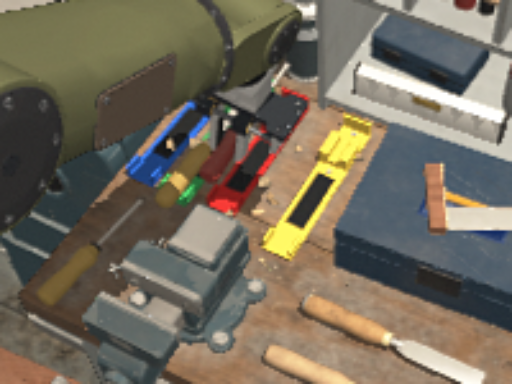

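```bash
cat > hand.py <<'E'
from tool import *
def hand(n,d,dz,th,tag='h',save=True):
    w=cam('wrist'); o=ctrl.get_obs(); e=o['ee_pos']
    x,y=e[0]-d*np.cos(th),e[1]-d*np.sin(th)
    v,f=fit_tool(n,x,y,th,e[2]-dz,[w],tag=tag)
    ax=np.array([np.cos(v[2]),np.sin(v[2])]); rel=e[:2]*1000-v[:2]
    print('tcp',np.round(e*1000,1),np.round(o['eef_rot'],3),'tool',np.round(v,3),'cost',f)
    print(' tcp along tool y',np.round(rel@ax,1),'lateral(tool x)',np.round(rel@[ax[1],-ax[0]],2),'th-yaw-pi',round(v[2]-np.pi-o['eef_rot'][2],4))
E
python3 - <<'E'
from hand import *
hand('red_screwdriver',.0578,.0122,3.1616,'h1')
E
```

```text
tcp [636.3  49.6  98.2] [-1.396  0.004  0.021] tool [695.253  51.191   3.166] cost 1986.625
 tcp along tool y 59.0 lateral(tool x) -0.15 th-yaw-pi 0.0035
```

View pics/h1_0.png

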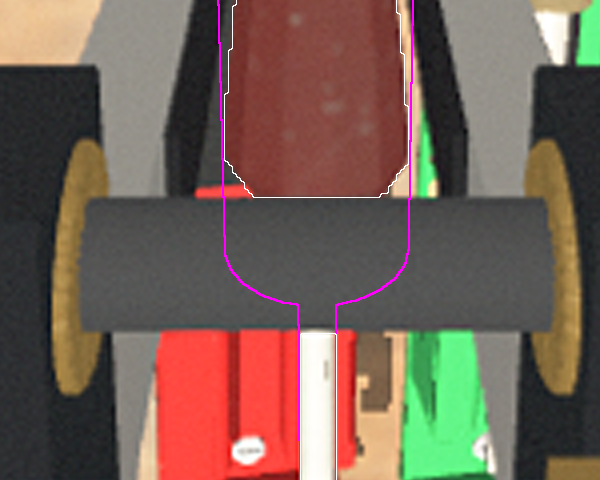

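Request:
play_rows(twist=[[0,0,0],[0,0,0],[0,0,0],[0,0,0],[0,0,0],[0,0,0]], travel=[[-0.02,-0.02,-0.3],[0,0,-0.3],[0,0,-0.25],[0,0,-0.15],[0,0,0],[0,0,0]], grip=[1,1,1,1,1,1])

```text
time_s: 10.05
ee_pos: [0.6355, 0.0477, 0.0484]
eef_rot: [-1.396, 0.004, 0.02]
force: [-0.1, 0.6, 0.7]
grip_width: 0.0275
```

```bash
python3 - <<'E'
from hand import *
hand('red_screwdriver',.0585,.0122,3.1616,'h2')
cam('side','s3.png'); cam('wrist','w3.png')
E
```

```text
tcp [635.7  47.7  48.8] [-1.396  0.004  0.02 ] tool [694.374  48.968   3.165] cost 2001.375
 tcp along tool y 58.7 lateral(tool x) 0.1 th-yaw-pi 0.0035
```

View pics/w3.png

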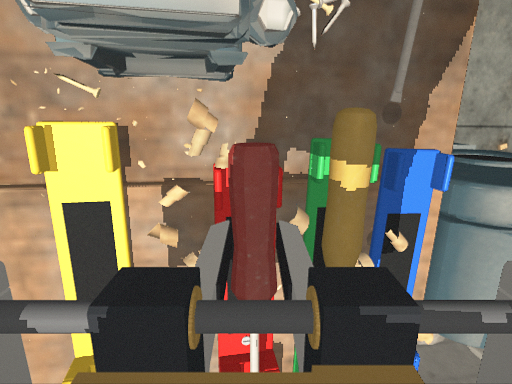

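```bash
cat > ov.py <<'E'
from fit import *
H=dict(blue=(.6969,.1763,-.027),green=(.690,.1182,-.018),red=(.6942,.0502,.02),yellow=(.681,-.0571,.011))
SL=dict(blue=31,green=23,yellow=17,red=13)
def overlay(c,n,f,crop=None,h=None):
    V=up(c['img'])[:,:,::-1].copy()
    x,y,a=h or H[n]
    g=-124 if n=='red' else -137; c0,c1=(69,97) if n=='red' else (81,110)
    for P in place(holder(SL[n],c0,c1,g,c1+1),x,y,np.pi+a,0):
        uv=(proj(c,P)+.5)*S-.5
        cv2.polylines(V,[cv2.convexHull(np.round(uv).astype(np.int32))],True,(255,0,255),1)
    if crop: r0,r1,c0,c1=crop; V=V[r0*S:r1*S,c0*S:c1*S]
    cv2.imwrite('pics/'+f,V)
E
python3 - <<'E'
from ov import *
w=cam('wrist'); overlay(w,'red','o1.png',(120,270,160,350))
overlay(w,'yellow','o2.png',(110,260,0,190))
E
```

```text
(no output)
```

View pics/o1.png

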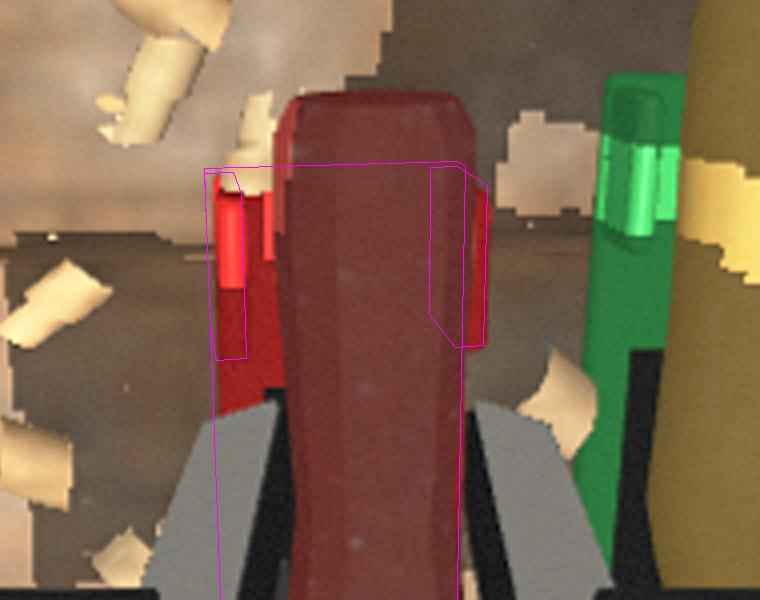

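View pics/o2.png

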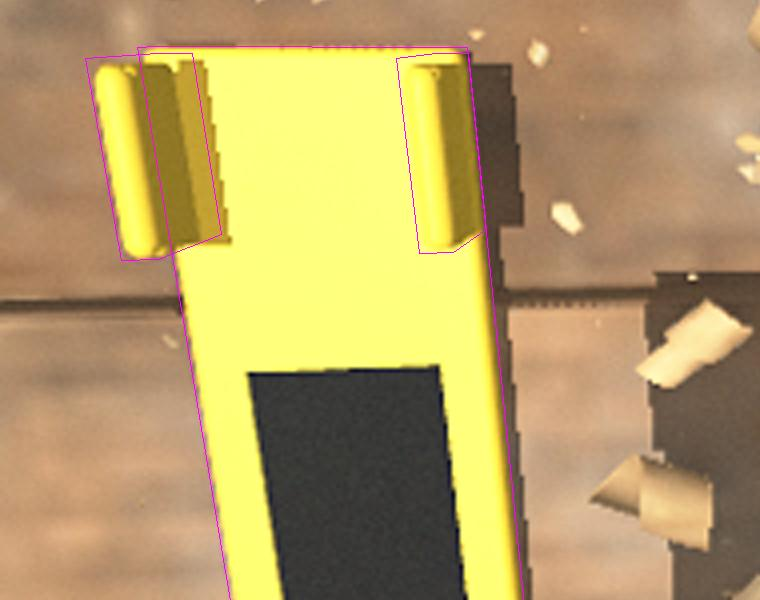

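Request:
play_rows(twist=[[0,0,0],[0,0,0],[0,0,0],[0,0,0],[0,0,0],[0,0,0]], travel=[[0,0.034,0],[0,0,-0.1],[0,0,-0.1],[0,0,-0.1],[0,0,-0.1],[0,0,0]], grip=[1,1,1,1,1,1])

```text
time_s: 10.9
ee_pos: [0.635, 0.0494, 0.0273]
eef_rot: [-1.396, 0.006, 0.02]
force: [-0.1, -0.7, -0.6]
grip_width: 0.0273
```

Request:
play_rows(twist=[[0,0,0],[0,0,0],[0,0,0],[0,0,0],[0,0,0]], travel=[[0,0,-0.06],[0,0,-0.06],[0,0,-0.06],[0,0,0],[0,0,0]], grip=[1,1,1,1,1])

```text
time_s: 11.4
ee_pos: [0.6356, 0.0494, 0.0193]
eef_rot: [-1.396, 0.004, 0.02]
force: [3.2, -0.2, -3.4]
grip_width: 0.0273
```

Request:
play_rows(twist=[[0,0,0],[0,0,0]], travel=[[0,0,-0.024],[0,0,0]], grip=[1,1])

```text
time_s: 11.6
ee_pos: [0.6356, 0.0494, 0.0183]
eef_rot: [-1.396, 0.004, 0.02]
force: [2.5, -0.1, 0.3]
grip_width: 0.0272
```

```bash
python3 - <<'E'
from hand import *
from ov import overlay
hand('red_screwdriver',.0585,.0122,3.1616,'h3')
print(ctrl.get_obs()['force'])
overlay(cam('wrist'),'red','o1.png',(150,300,160,350),(.6948,.0507,.02))
E
```

```text
tcp [635.6  49.4  18.3] [-1.396  0.004  0.02 ] tool [694.595  50.909   3.164] cost 2086.75
 tcp along tool y 59.0 lateral(tool x) -0.17 th-yaw-pi 0.0033
[ 2.73518321 -0.17252119 -0.621443  ]
```

View pics/o1.png

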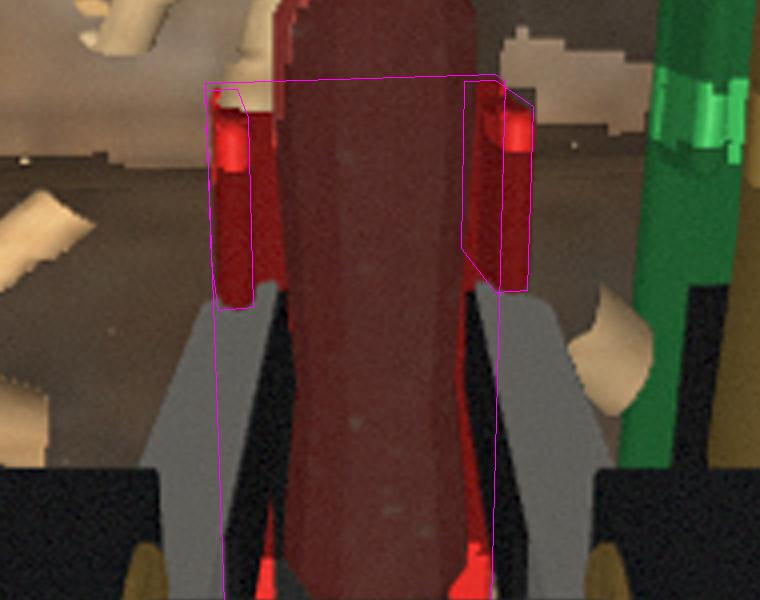

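Request:
play_rows(twist=[[0,0,0],[0,0,0]], travel=[[0,0,-0.02],[0,0,0]], grip=[1,1])

```text
time_s: 11.95
ee_pos: [0.6357, 0.0494, 0.0178]
eef_rot: [-1.396, 0.004, 0.02]
force: [0.8, 0.1, 5.8]
grip_width: 0.0272
```

Request:
play_rows(twist=[[0,0,0],[0,0,0],[0,0,0],[0,0,0],[0,0,0],[0,0,0],[0,0,0],[0,0,0],[0,0,0]], travel=[[0,0,0],[0,0,0],[0,0,0],[0,0,0],[0,0,0],[0,0,0.1],[0,0,0.3],[0,0,0.6],[0,0,0.8]], grip=[0.35,0.2,0.1,0.05,0.05,0.05,0.05,0.05,0.05])

```text
time_s: 12.85
ee_pos: [0.634, 0.0493, 0.1068]
eef_rot: [-1.396, 0.009, 0.02]
force: [0.4, -0.7, -0.0]
grip_width: 0.0446
```

Request:
play_rows(twist=[[0,0,-0.01],[0,0,-0.0113],[0,0,0],[0,0,0],[0,0,0]], travel=[[0.05,0.4,0],[0.05,0.6,0],[0,0.396,0],[0,0,0],[0,0,0]], grip=[0.05,0.05,0.05,0.05,0.05])

```text
time_s: 13.35
ee_pos: [0.6401, 0.1189, 0.1072]
eef_rot: [-1.397, 0.005, -0.013]
force: [0.5, -0.5, 0.5]
grip_width: 0.0446
```

```bash
python3 - <<'E'
from hand import *
from ov import overlay
hand('narrow_chisel',.045,ctrl.get_obs()['ee_pos'][2]-.006,3.128,'h4')
w=cam('wrist','w4.png');overlay(w,'red','o1.png',(100,290,0,240),(.6948,.0507,.02))
E
```

```text
tcp [640.2 118.4 107.2] [-1.396  0.005 -0.014] tool [685.954 119.13    3.124] cost 1052.5
 tcp along tool y 45.7 lateral(tool x) -1.52 th-yaw-pi -0.004
```

View pics/h4_0.png

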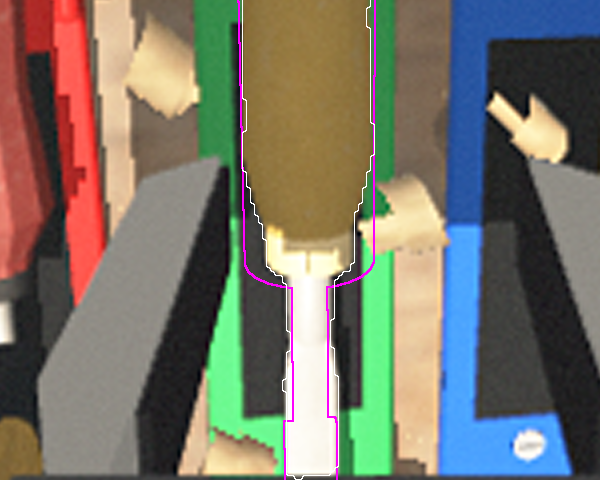

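View pics/w4.png

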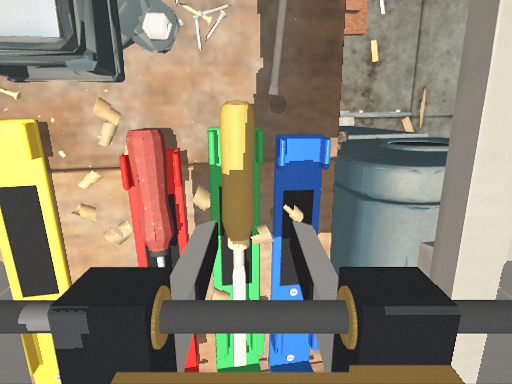

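Request:
play_rows(twist=[[0,0,0],[0,0,0],[0,0,0],[0,0,0],[0,0,0],[0,0,0],[0,0,0]], travel=[[0,0.03,-0.4],[0,0,-0.5],[0,0,-0.4],[0,0,-0.2],[0,0,-0.17],[0,0,0],[0,0,0]], grip=[0.05,0.05,0.05,0.05,0.05,0.05,0.05])

```text
time_s: 14.2
ee_pos: [0.6408, 0.1206, 0.0244]
eef_rot: [-1.396, 0.003, -0.014]
force: [0.1, 0.9, 0.4]
grip_width: 0.0448
```

Request:
play_rows(twist=[[0,0,0],[0,0,0],[0,0,0],[0,0,0],[0,0,0],[0,0,0],[0,0,0],[0,0,0]], travel=[[0,-0.01,-0.1],[0,0,-0.02],[0,0,0],[0,0,0],[0,0,0],[0,0,0],[0,0,0],[0,0,0]], grip=[0.05,0.05,0.05,0.5,1,1,1,1])

```text
time_s: 15.0
ee_pos: [0.6403, 0.1203, 0.0175]
eef_rot: [-1.396, 0.005, -0.014]
force: [-0.1, 0.1, 0.7]
grip_width: 0.028
```

Request:
play_rows(twist=[[0,0,0],[0,0,0],[0,0,0],[0,0,0],[0,0,0],[0,0,0]], travel=[[0,0,0.1],[0,0,0.2],[0,0,0.3],[0,0,0.5],[0,0,0.5],[0,0,0]], grip=[1,1,1,1,1,1])

```text
time_s: 15.6
ee_pos: [0.6422, 0.1204, 0.1027]
eef_rot: [-1.396, -0.003, -0.014]
force: [0.5, 0.3, -1.9]
grip_width: 0.0277
```

Request:
play_rows(twist=[[0,0,0],[0,0,0.006],[0,0,0.006],[0,0,0.0062],[0,0,0],[0,0,0],[0,0,0],[0,0,0]], travel=[[0,-0.5,0],[-0.05,-0.8,0],[-0.05,-0.8,0],[0,-0.8,0],[0,-0.658,0],[0,0,0],[0,0,0],[0,0,0]], grip=[1,1,1,1,1,1,1,1])

```text
time_s: 16.4
ee_pos: [0.6353, -0.0566, 0.0975]
eef_rot: [-1.396, 0.005, 0.016]
force: [-0.5, -0.2, -1.3]
grip_width: 0.0276
```

Request:
play_rows(twist=[[0,0,0],[0,0,0],[0,0,0],[0,0,0],[0,0,0],[0,0,0]], travel=[[0,0,-0.3],[0,0,-0.3],[0,0,-0.25],[0,0,-0.15],[0,0,0],[0,0,0]], grip=[1,1,1,1,1,1])

```text
time_s: 17.0
ee_pos: [0.6355, -0.0577, 0.0477]
eef_rot: [-1.396, 0.004, 0.015]
force: [-0.5, -0.3, -1.5]
grip_width: 0.0276
```

```bash
python3 - <<'E'
from hand import *
from ov import overlay
hand('narrow_chisel',.0457,.0115,3.153,'h5')
w=cam('wrist','w5.png');overlay(w,'yellow','o2.png',(120,270,160,350))
E
```

```text
tcp [635.7 -57.8  48.1] [-1.396  0.003  0.015] tool [680.87  -56.881   3.16 ] cost 2026.75
 tcp along tool y 45.2 lateral(tool x) -0.04 th-yaw-pi 0.0036
```

View pics/h5_0.png

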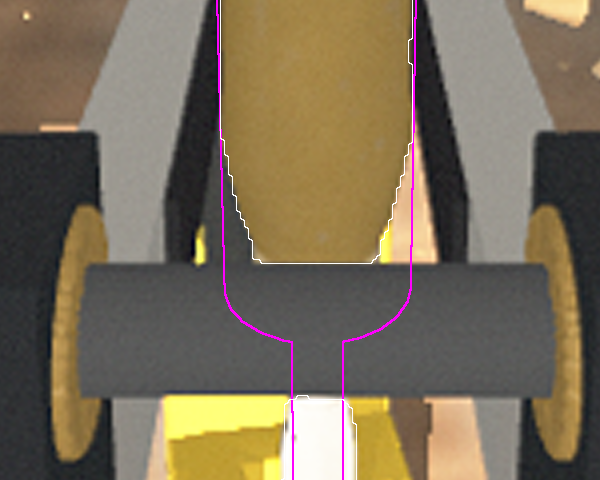

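View pics/o2.png

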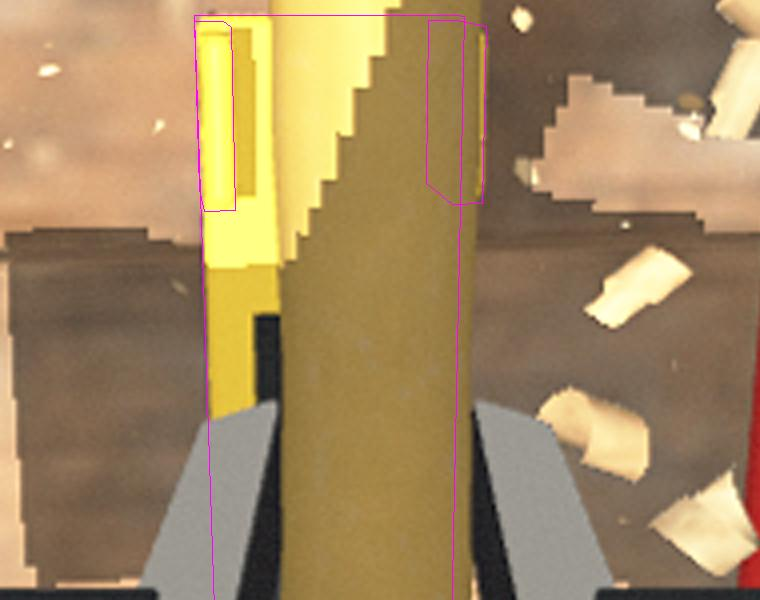

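Request:
play_rows(twist=[[0,0,-0.004],[0,0,0],[0,0,0],[0,0,0],[0,0,0],[0,0,0]], travel=[[0,0,0],[0,0,-0.1],[0,0,-0.1],[0,0,-0.1],[0,0,-0.1],[0,0,0]], grip=[1,1,1,1,1,1])

```text
time_s: 17.75
ee_pos: [0.6349, -0.0576, 0.0266]
eef_rot: [-1.396, 0.006, 0.009]
force: [-0.3, 0.0, -1.5]
grip_width: 0.0276
```

Request:
play_rows(twist=[[0,0,0],[0,0,0],[0,0,0],[0,0,0],[0,0,0],[0,0,0]], travel=[[0,0,-0.06],[0,0,-0.06],[0,0,-0.06],[0,0,-0.02],[0,0,0],[0,0,0]], grip=[1,1,1,1,1,1])

```text
time_s: 18.35
ee_pos: [0.6362, -0.0579, 0.0192]
eef_rot: [-1.397, 0.002, 0.009]
force: [-3.7, 1.0, 10.6]
grip_width: 0.0272
```

```bash
python3 - <<'E'
from hand import *
from ov import overlay
hand('narrow_chisel',.0457,.0125,3.153,'h6')
print(ctrl.get_obs()['force'],ctrl.get_obs()['moment'])
w=cam('wrist','w6.png');overlay(w,'yellow','o2.png',(150,300,160,350)); s=cam('side','s6.png')
V=up(w['img'])[:,:,::-1]; cv2.imwrite('pics/w6c.png',V[280*4:384*4,170*4:340*4])
E
```

```text
tcp [636.2 -57.9  19.1] [-1.397  0.002  0.009] tool [681.62  -57.251   3.155] cost 1993.5625
 tcp along tool y 45.4 lateral(tool x) -0.07 th-yaw-pi 0.0045
[-4.52536847  1.27306161 10.2195803 ] [-0.70991325  0.35248263 -0.18676546]
```

View pics/o2.png

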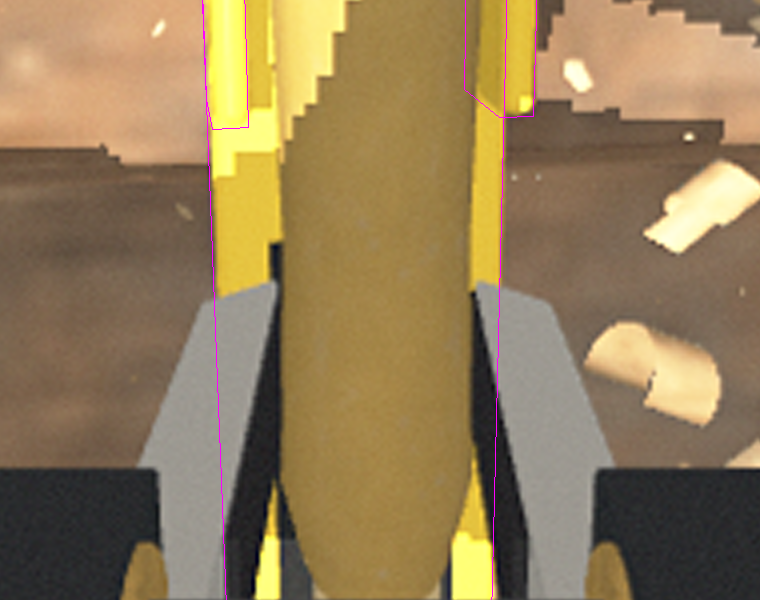

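View pics/w6c.png

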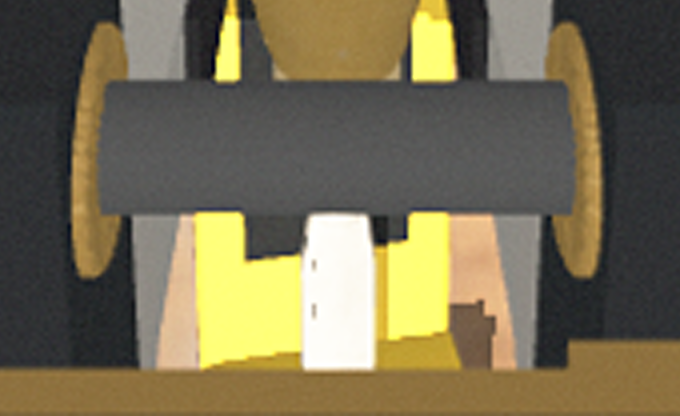

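View pics/s6.png

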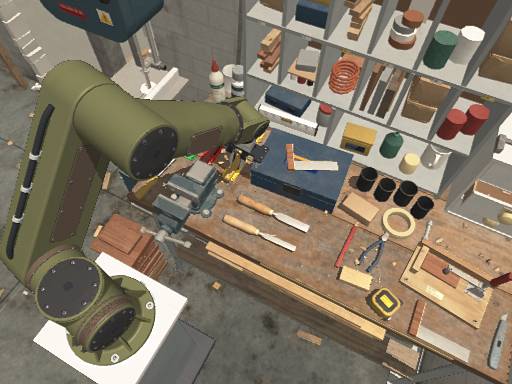

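Request:
play_rows(twist=[[0,0,0],[0,0,0],[0,0,0],[0,0,0],[0,0,0],[0,0,0],[0,0,0],[0,0,0],[0,0,0]], travel=[[0,0,0.015],[0,0,0],[0,0,0],[0,0,0],[0,0,0],[0,0,0.1],[0,0,0.3],[0,0,0.6],[0,0,0.8]], grip=[1,0.35,0.2,0.05,0.05,0.05,0.05,0.05,0.05])

```text
time_s: 19.45
ee_pos: [0.6345, -0.0575, 0.1088]
eef_rot: [-1.396, 0.007, 0.008]
force: [0.2, -0.1, 0.2]
grip_width: 0.045
```

Request:
play_rows(twist=[[0,0,0],[0,0,0],[0,0,0]], travel=[[-0.7,-0.4,0.5],[-0.9,-0.6,0.4],[-0.6,-0.4,0]], grip=[0.05,0.05,0.05])

```text
time_s: 19.75
ee_pos: [0.5305, -0.1247, 0.1541]
eef_rot: [-1.398, 0.0, 0.009]
force: [-0.5, -0.6, -0.1]
grip_width: 0.0448
```

```bash
python3 - <<'E'
from h import *
a=cam('top');b=cam('side');cam('wrist','w7.png')
i=np.hstack([cv2.resize(a['img'][90:210,110:230],(480,480),interpolation=2),cv2.resize(b['img'][95:195,150:275],(320,256),interpolation=2).repeat(1,0)[:256].copy() if 0 else cv2.resize(b['img'][95:195,165:275],(528,480),interpolation=2)])
cv2.imwrite('pics/s7.png',cv2.resize(i,(800,381))[:,:,::-1]); print(ctrl.get_obs()['ee_pos'])
E
```

```text
[ 0.53062405 -0.12468873  0.15226971]
```

View pics/s7.png

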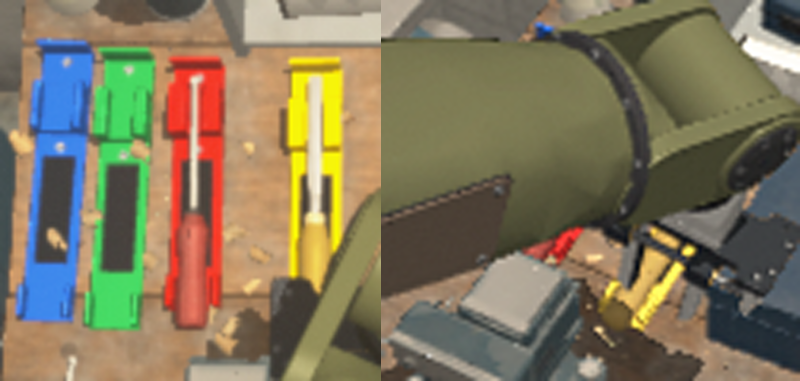

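View pics/w7.png

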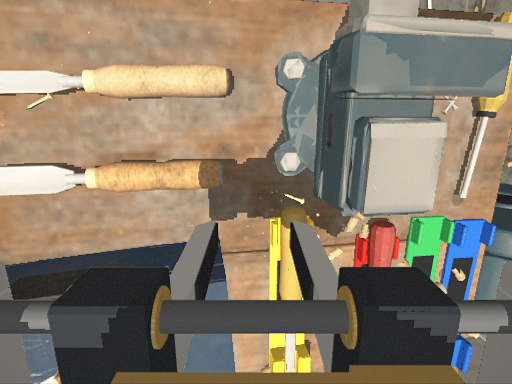

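```bash
sed -e "s/for n in \['yellow','red','blue','green'\]/for n in ['blue','green']/" -e "s/for cams in (\[p\],\[q\],\[p,q\])/for cams in ([p],)/" -e "s/if n in('blue','green'):/if 0:/" hold.py > hold2.py; python3 hold2.py
```

```text
blue cams 1 top [697.13 175.06  -2.07] mismatch px 148.3
green cams 1 top [688.92 117.01  -1.49] mismatch px 67.3
```

View pics/f_top.png

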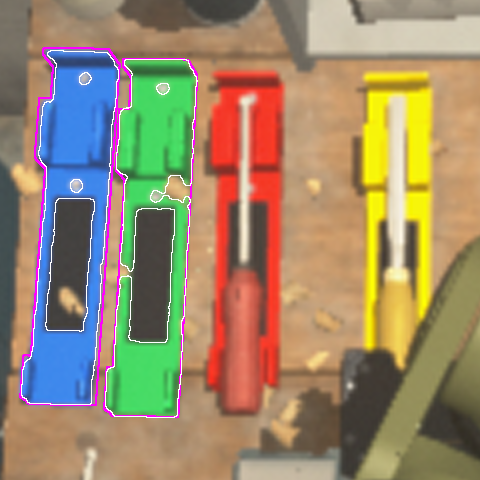

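Request:
play_rows(twist=[[0,0,-0.0906],[0,0,-0.0906],[0,0,-0.0906],[0,0,-0.0906],[0,0,-0.0906],[0,0,-0.0906],[0,0,-0.0906],[0,0,-0.0906],[0,0,-0.0906],[0,0,-0.0906],[0,0,-0.0906],[0,0,0]], travel=[[-0.0275,-0.166,0],[-0.0275,-0.166,0],[-0.0275,-0.166,0],[-0.0275,-0.166,0],[-0.0275,-0.166,0],[-0.0275,-0.166,0],[-0.0275,-0.166,0],[-0.0275,-0.166,0],[-0.0275,-0.166,0],[-0.0275,-0.166,0],[-0.0275,-0.166,0],[0,0,0]], grip=[0.05,0.05,0.05,0.05,0.05,0.05,0.05,0.05,0.05,0.05,0.05,0.05])

```text
time_s: 21.2
ee_pos: [0.5169, -0.2146, 0.1506]
eef_rot: [-1.396, 0.005, -1.558]
force: [-0.8, -0.5, 0.2]
grip_width: 0.0446
```

Request:
play_rows(twist=[[0,0,0],[0,0,0],[0,0,0],[0,0,0]], travel=[[0,0,-0.5],[0,0,-0.5],[0,0,0],[0,0,0]], grip=[0,0,0,0])

```text
time_s: 21.6
ee_pos: [0.5167, -0.2146, 0.1012]
eef_rot: [-1.397, 0.005, -1.554]
force: [0.3, 0.7, -0.1]
grip_width: 0.0466
```

```bash
python3 - <<'E'
from hand import *
hand('wide_chisel',.045,ctrl.get_obs()['ee_pos'][2],1.58,'h8')
cam('wrist','w8.png')
p=cam('top','t8.png');q=cam('side')
print(fit_tool('wide_chisel',.516,-.261,1.58,0,[q]))
E
```

```text
tcp [ 517.  -214.9  101.8] [-1.395  0.004 -1.555] tool [ 516.614 -261.079    1.577] cost 1890.875
 tcp along tool y 46.2 lateral(tool x) 0.68 th-yaw-pi -0.0098
(array([ 515.95986767, -260.38939492,    1.57926555]), np.float64(268.8125))
```

View pics/h8_0.png

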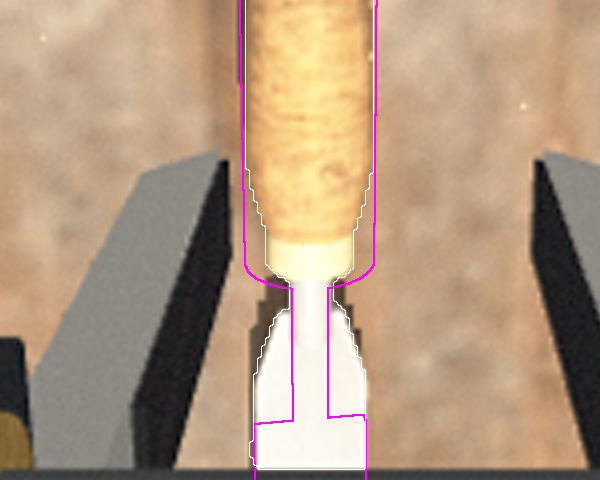

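View pics/w8.png

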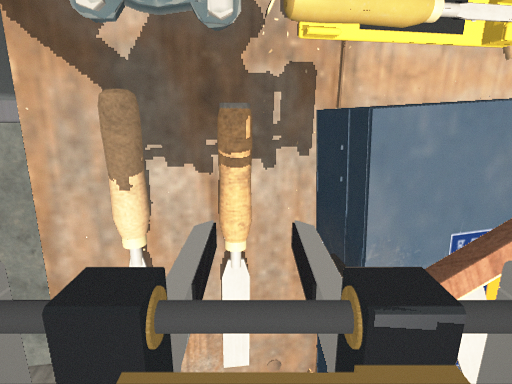

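Request:
play_rows(twist=[[0,0,-0.006],[0,0,0],[0,0,0],[0,0,0],[0,0,0],[0,0,0],[0,0,0]], travel=[[-0.012,-0.02,-0.4],[0,0,-0.5],[0,0,-0.4],[0,0,-0.2],[0,0,-0.1],[0,0,0],[0,0,0]], grip=[0.05,0.05,0.05,0.05,0.05,0.05,0.05])

```text
time_s: 22.6
ee_pos: [0.5161, -0.2162, 0.0217]
eef_rot: [-1.395, 0.004, -1.566]
force: [-0.4, 0.2, 1.3]
grip_width: 0.0447
```

Request:
play_rows(twist=[[0,0,0],[0,0,0],[0,0,0]], travel=[[0,0,-0.12],[0,0,0],[0,0,0]], grip=[0.05,0.05,0.05])

```text
time_s: 22.9
ee_pos: [0.5157, -0.216, 0.0148]
eef_rot: [-1.396, 0.004, -1.566]
force: [-0.8, -0.6, -0.9]
grip_width: 0.0445
```

Request:
play_rows(twist=[[0,0,0],[0,0,0],[0,0,0],[0,0,0],[0,0,0],[0,0,0]], travel=[[0,0,0],[0,0,0],[0,0,0],[0,0,0],[0,0,0],[0,0,0]], grip=[0.5,1,1,1,1,1])

```text
time_s: 23.5
ee_pos: [0.5157, -0.216, 0.0149]
eef_rot: [-1.396, 0.004, -1.566]
force: [-0.1, 0.1, 2.7]
grip_width: 0.0276
```

Request:
play_rows(twist=[[0,0,0],[0,0,0],[0,0,0],[0,0,0],[0,0,0],[0,0,0]], travel=[[0,0,0.1],[0,0,0.3],[0,0,0.6],[0,0,0.8],[0,0,0.8],[0,0,0]], grip=[1,1,1,1,1,1])

```text
time_s: 24.1
ee_pos: [0.5174, -0.2169, 0.1502]
eef_rot: [-1.389, 0.0, -1.566]
force: [-0.6, 0.7, -2.3]
grip_width: 0.0278
```

Request:
play_rows(twist=[[0,0,0.0893],[0,0,0.0893],[0,0,0.0893],[0,0,0.0893],[0,0,0.0893],[0,0,0.0893],[0,0,0.0893],[0,0,0.0893],[0,0,0.0893],[0,0,0.0893],[0,0,0.0893],[0,0,0]], travel=[[0,0.4,0.2],[0,0.6,0.2],[0,0.75,0],[0,0.75,0],[0,0.75,0],[0.3,0.75,0],[0.4,0.75,0],[0.5,0.75,0],[0.5,0.75,0],[0.5,0.75,0],[0.54,0.86,0],[0,0,0]], grip=[1,1,1,1,1,1,1,1,1,1,1,1])

```text
time_s: 25.3
ee_pos: [0.653, 0.1809, 0.1615]
eef_rot: [-1.396, 0.007, -0.015]
force: [-1.4, 0.4, -1.6]
grip_width: 0.0279
```

Request:
play_rows(twist=[[0,0,0],[0,0,0]], travel=[[0,0,0],[0,0,0]], grip=[1,1])

```text
time_s: 25.5
ee_pos: [0.6517, 0.1755, 0.1641]
eef_rot: [-1.397, 0.005, -0.025]
force: [-0.7, -0.3, -2.1]
grip_width: 0.0276
```

```bash
python3 - <<'E'
from hand import *
hand('wide_chisel',.0455,.0148,3.12,'h9')
EE=0
cam('wrist','w9.png')
E
```

```text
tcp [651.8 175.3 164.6] [-1.396  0.005 -0.025] tool [697.277 174.841   3.115] cost 2505.625
 tcp along tool y 45.4 lateral(tool x) -0.74 th-yaw-pi -0.0014
```

View pics/h9_0.png

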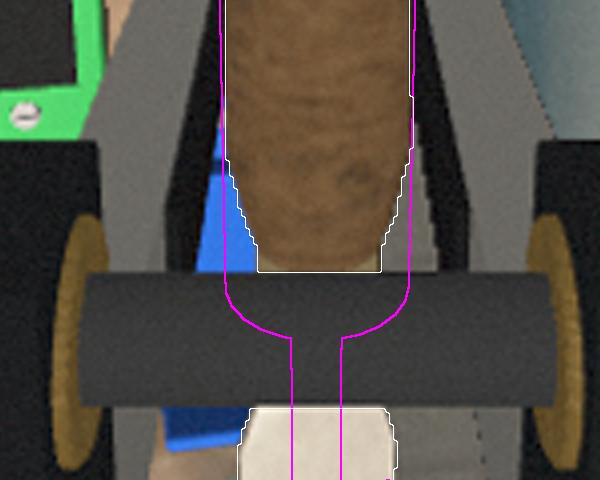

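Request:
play_rows(twist=[[0,0,0.003],[0,0,0],[0,0,0],[0,0,0],[0,0,0],[0,0,0],[0,0,0]], travel=[[0.014,0.024,-0.4],[0,0,-0.6],[0,0,-0.6],[0,0,-0.4],[0,0,-0.2],[0,0,0],[0,0,0]], grip=[1,1,1,1,1,1,1])

```text
time_s: 26.35
ee_pos: [0.6535, 0.1774, 0.0561]
eef_rot: [-1.396, 0.003, -0.019]
force: [0.1, -0.1, -0.4]
grip_width: 0.0279
```

```bash
python3 - <<'E'
from hand import *
from ov import overlay
hand('wide_chisel',.0455,.0148,3.12,'h9')
w=cam('wrist','w9.png');overlay(w,'blue','o3.png',(120,270,160,350),(.698,.176,-.021))
overlay(w,'green','o4.png',(120,270,60,250),(.690,.1181,-.0155))
E
```

```text
tcp [653.6 177.5  56.4] [-1.396  0.002 -0.019] tool [699.015 177.177   3.123] cost 2458.5
 tcp along tool y 45.4 lateral(tool x) -0.53 th-yaw-pi 0.0001
```

View pics/o3.png

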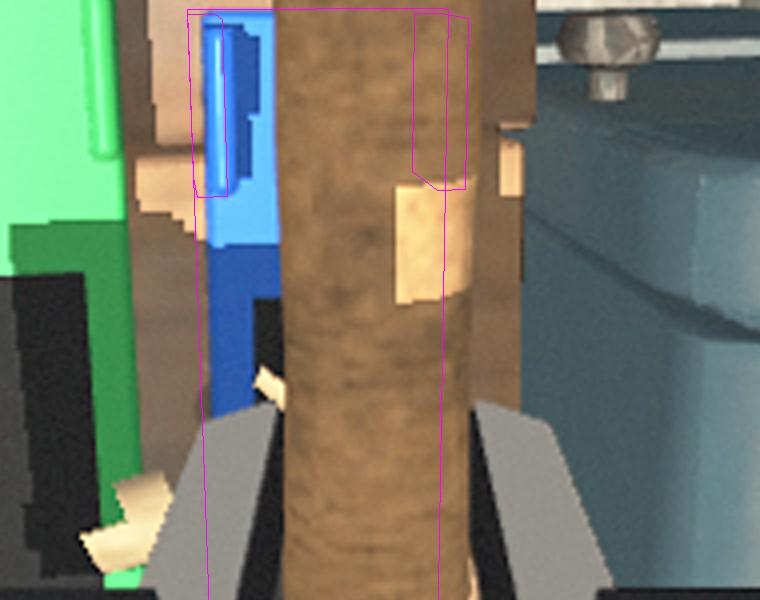

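View pics/o4.png

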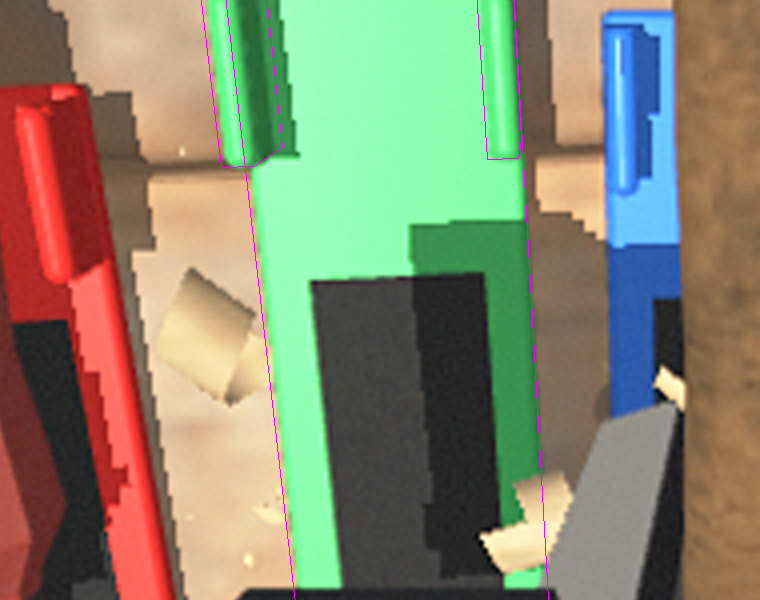

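View pics/w9.png

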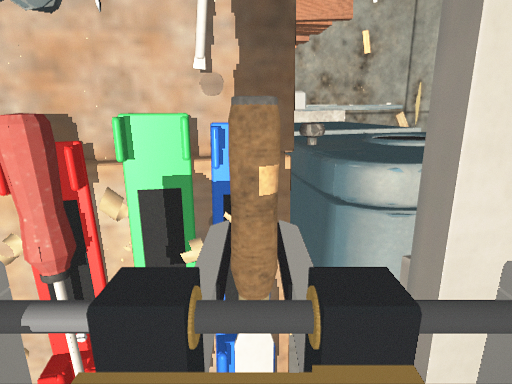

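```bash
cat > wfit.py <<'E'
from fit import *
from scipy.spatial.transform import Rotation as Ro
def T(R,t): M=np.eye(4);M[:3,:3]=R;M[:3,3]=t;return M
w=cam('wrist'); o=ctrl.get_obs()
def tcp(p,e): return T(Ro.from_euler('xyz',e).as_matrix(),p)
CW=T(cv2.Rodrigues(np.array(w['rvec'],float))[0],np.array(w['tvec']).ravel())
CT=CW@tcp(o['ee_pos'],o['eef_rot'])   # tool->cam
def fake(png,p,e):
    M=CT@np.linalg.inv(tcp(p,e)); d=dict(w); d['img']=cv2.imread('pics/'+png)[:,:,::-1].copy()
    d['rvec']=cv2.Rodrigues(M[:3,:3])[0].ravel(); d['tvec']=M[:3,3]; return d
c=fake('w4.png',np.array([640.2,118.4,107.2])/1000,[-1.396,.005,-.014])
def seg(c,n):
    h=cv2.cvtColor(up(c['img']),cv2.COLOR_RGB2HSV).astype(int); H=h[:,:,0].copy()
    lo,hi,sa={'blue':(100,125,140),'green':(48,90,90),'yellow':(23,36,150)}[n]
    return ((H>=lo)&(H<=hi)&(h[:,:,1]>sa)&(h[:,:,2]>60)).astype(np.uint8)
for n,(x0,y0,a0),sl,dcs in [('blue',(.698,.1765,-.021),31,[]),('green',(.690,.1183,-.0155),23,['t'])]:
    g=-137;c0,c1=81,110
    roi=render(c,[box(-33,33,-165,140,0,32)],x0,y0,np.pi,0)
    m=seg(c,n)&roi
    valid=np.zeros_like(m); valid[:222*S]=1
    base=render(c,[box(-17,17,-58,75,6,6.1)],x0,y0,np.pi+a0,0)
    def cost(v):
        r=render(c,holder(sl,c0,c1,g,c1+1),v[0]/1000,v[1]/1000,np.pi+v[2]/100,0)
        dc=base|cv2.dilate(render(c,[cyl(2,127,15,14.5),box(-9,9,-127,2,10,16)],.686,.1191,3.124,.006),np.ones((9,9))) if n=='green' else base
        return ((r!=m)&(valid>0)&(dc==0)).sum()/S/S
    s0=np.array([x0*1000,y0*1000,a0*100])
    for k in range(2):
        b=minimize(cost,s0,method='Nelder-Mead',options=dict(initial_simplex=s0+np.vstack([np.zeros(3),np.diag([4,4,2])]),xatol=.03,fatol=.05)); s0=b.x
    print(n,np.round(b.x,2),b.fun)
    V=up(c['img'])[:,:,::-1].copy()
    for P in place(holder(sl,c0,c1,g,c1+1),b.x[0]/1000,b.x[1]/1000,np.pi+b.x[2]/100,0):
        cv2.polylines(V,[cv2.convexHull(np.round((proj(c,P)+.5)*S-.5).astype(np.int32))],True,(255,0,255),1)
    V[cv2.morphologyEx(m,cv2.MORPH_GRADIENT,np.ones((2,2)))>0]=(255,255,255)
    cv2.imwrite(f'pics/wf_{n}.png',V[110*S:250*S,190*S:350*S])
E
python3 wfit.py
```

```text
blue [698.71 178.49  -2.88] 251.25
green [690.97 118.93  -1.51] 87.3125
```

View pics/wf_blue.png

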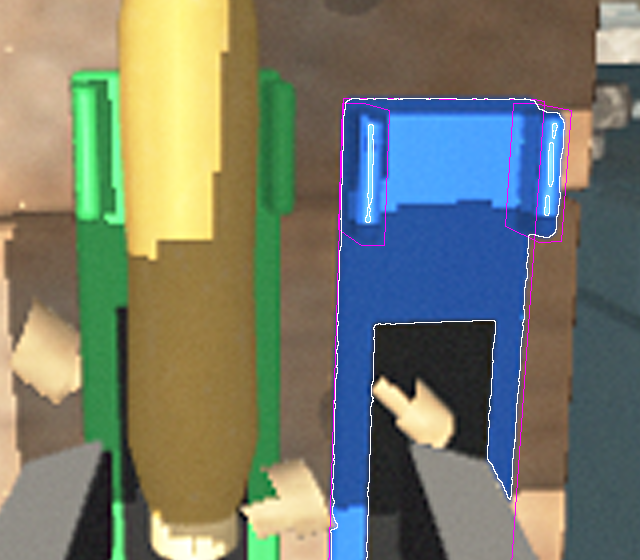

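Request:
play_rows(twist=[[0,0,-0.003],[0,0,0],[0,0,0],[0,0,0],[0,0,0],[0,0,0]], travel=[[-0.01,0,0],[0,0,-0.12],[0,0,-0.12],[0,0,-0.12],[0,0,-0.12],[0,0,0]], grip=[1,1,1,1,1,1])

```text
time_s: 27.15
ee_pos: [0.6519, 0.1775, 0.0294]
eef_rot: [-1.397, 0.006, -0.023]
force: [0.3, 0.6, -2.2]
grip_width: 0.0279
```

Request:
play_rows(twist=[[0,0,0],[0,0,0],[0,0,0],[0,0,0]], travel=[[0,0,-0.06],[0,0,-0.06],[0,0,0],[0,0,0]], grip=[1,1,1,1])

```text
time_s: 27.55
ee_pos: [0.6525, 0.1776, 0.0248]
eef_rot: [-1.396, 0.004, -0.023]
force: [0.7, 0.3, -1.3]
grip_width: 0.0278
```

Request:
play_rows(twist=[[0,0,0],[0,0,0],[0,0,0],[0,0,0],[0,0,0]], travel=[[0,0,-0.04],[0,0,-0.04],[0,0,0],[0,0,0],[0,0,0]], grip=[1,1,1,1,1])

```text
time_s: 28.05
ee_pos: [0.6526, 0.1776, 0.0209]
eef_rot: [-1.396, 0.004, -0.023]
force: [0.1, 0.5, 1.0]
grip_width: 0.0277
```

```bash
python3 - <<'E'
from hand import *
from ov import overlay
hand('wide_chisel',.0455,.0148,3.12,'h9');print(ctrl.get_obs()['force'])
w=cam('wrist','w10.png');overlay(w,'blue','o3.png',(130,280,160,350),(.6985,.1773,-.025))
E
```

```text
tcp [652.6 177.6  20.9] [-1.396  0.004 -0.023] tool [698.65  177.344   3.12 ] cost 2663.0625
 tcp along tool y 46.0 lateral(tool x) -0.76 th-yaw-pi 0.0019
[0.96984204 0.16481346 1.9171311 ]
```

View pics/o3.png

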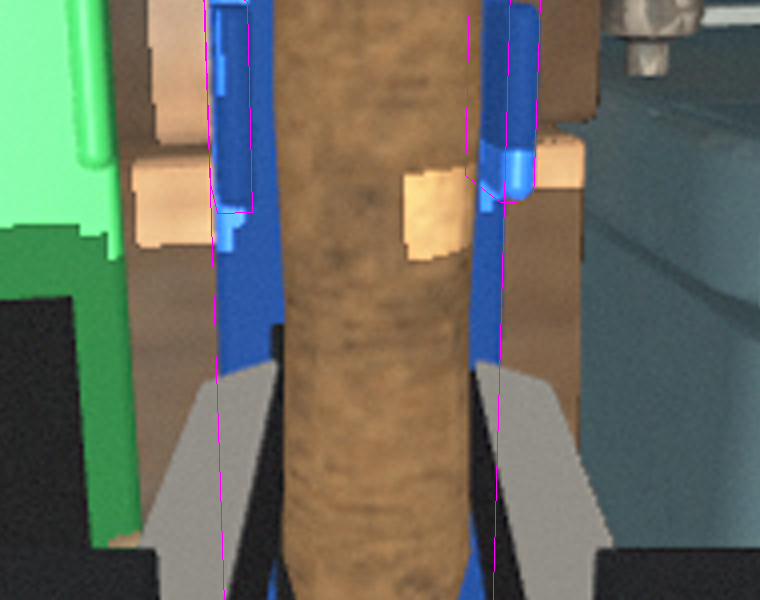

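Request:
play_rows(twist=[[0,0,0],[0,0,0],[0,0,0]], travel=[[0,0,-0.02],[0,0,0],[0,0,0]], grip=[1,1,1])

```text
time_s: 28.5
ee_pos: [0.6527, 0.1776, 0.0208]
eef_rot: [-1.396, 0.004, -0.023]
force: [-4.4, -0.6, 10.1]
grip_width: 0.0277
```

Contact. Release and retreat, then go to the middle chisel.

Request:
play_rows(twist=[[0,0,0],[0,0,0],[0,0,0],[0,0,0],[0,0,0],[0,0,0],[0,0,0],[0,0,0],[0,0,0],[0,0,0]], travel=[[0,0,0.02],[0,0,0],[0,0,0],[0,0,0],[0,0,0],[0,0,0.1],[0,0,0.3],[0,0,0.6],[0,0,0.8],[0,0,0.8]], grip=[1,0.35,0.2,0.1,0.1,0.1,0.1,0.1,0.1,0.1])

```text
time_s: 29.5
ee_pos: [0.6523, 0.1775, 0.1535]
eef_rot: [-1.396, 0.004, -0.023]
force: [-0.1, 0.5, -1.0]
grip_width: 0.0423
```

```bash
python3 - <<'E'
from h import *
w=cam('wrist','w11.png')
print(ctrl.get_obs()['ee_pos'])
E
```

```text
[0.65461505 0.17793393 0.16156479]
```

View pics/w11.png

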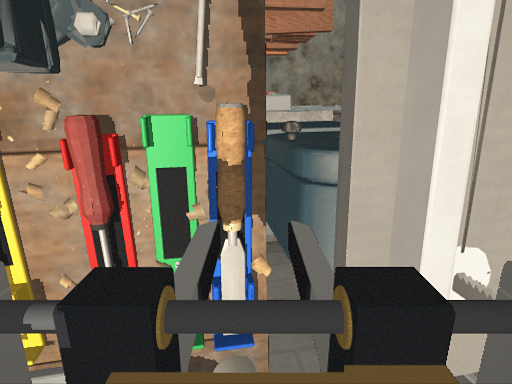

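Request:
play_rows(twist=[[0,0,-0.088],[0,0,-0.088],[0,0,-0.088],[0,0,-0.088],[0,0,-0.088],[0,0,-0.088],[0,0,-0.088],[0,0,-0.088],[0,0,-0.088],[0,0,-0.088],[0,0,-0.088],[0,0,0]], travel=[[-0.409,-0.701,0],[-0.409,-0.701,0],[-0.409,-0.701,0],[-0.409,-0.701,0],[-0.409,-0.701,0],[-0.409,-0.701,0],[-0.409,-0.701,0],[-0.409,-0.701,0],[-0.409,-0.701,0],[-0.409,-0.701,0],[-0.409,-0.701,0],[0,0,0]], grip=[0.05,0.05,0.05,0.05,0.05,0.05,0.05,0.05,0.05,0.05,0.05,0.05])

```text
time_s: 30.75
ee_pos: [0.426, -0.2107, 0.1519]
eef_rot: [-1.395, 0.003, -1.552]
force: [0.2, -0.1, -0.1]
grip_width: 0.0444
```

Request:
play_rows(twist=[[0,0,0],[0,0,0],[0,0,0],[0,0,0]], travel=[[0,0,-0.5],[0,0,-0.6],[0,0,0],[0,0,0]], grip=[0.05,0.05,0.05,0.05])

```text
time_s: 31.15
ee_pos: [0.428, -0.2078, 0.0968]
eef_rot: [-1.396, 0.004, -1.543]
force: [1.2, -1.2, -0.1]
grip_width: 0.0449
```

```bash
python3 - <<'E'
from hand import *
hand('middle_chisel',.045,ctrl.get_obs()['ee_pos'][2],1.598,'h12')
p=cam('top','t12.png')
i=cv2.resize(p['img'][90:210,110:230],(600,600),interpolation=2);cv2.imwrite('pics/t12c.png',i[:,:,::-1])
E
```

```text
tcp [ 428.3 -208.    97.3] [-1.395  0.003 -1.543] tool [ 430.862 -253.099    1.598] cost 1359.375
 tcp along tool y 45.2 lateral(tool x) -1.36 th-yaw-pi -0.0009
```

View pics/h12_0.png

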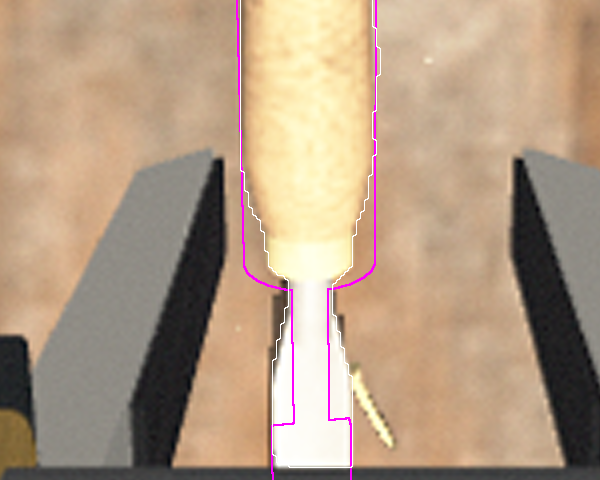

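View pics/t12c.png

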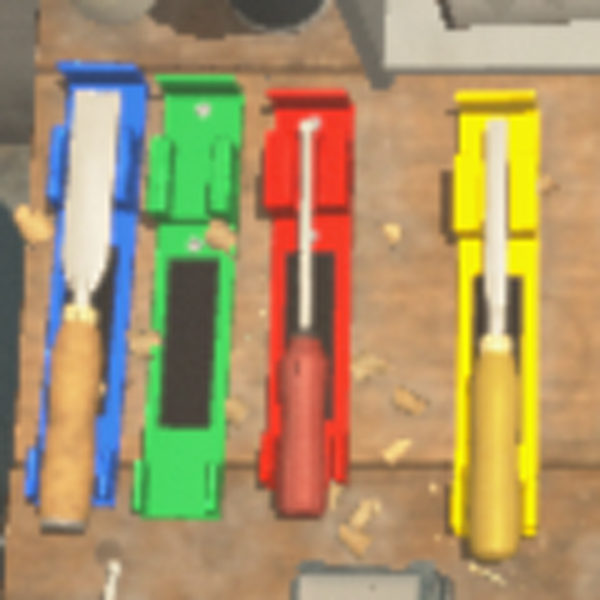

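Request:
play_rows(twist=[[0,0,0],[0,0,0],[0,0,0],[0,0,0],[0,0,0],[0,0,0],[0,0,0]], travel=[[0.02,0,-0.4],[0,0,-0.5],[0,0,-0.35],[0,0,-0.2],[0,0,-0.1],[0,0,0],[0,0,0]], grip=[0.05,0.05,0.05,0.05,0.05,0.05,0.05])

```text
time_s: 32.0
ee_pos: [0.4289, -0.2082, 0.0191]
eef_rot: [-1.395, 0.004, -1.544]
force: [-0.0, 0.4, 1.0]
grip_width: 0.0442
```

Request:
play_rows(twist=[[0,0,0],[0,0,0],[0,0,0],[0,0,0],[0,0,0],[0,0,0],[0,0,0],[0,0,0],[0,0,0]], travel=[[0,0,-0.09],[0,0,0],[0,0,0],[0,0,0],[0,0,0],[0,0,0],[0,0,0],[0,0,0],[0,0,0]], grip=[0.05,0.05,0.05,0.5,1,1,1,1,1])

```text
time_s: 32.9
ee_pos: [0.4286, -0.2081, 0.0138]
eef_rot: [-1.396, 0.004, -1.544]
force: [-0.3, -0.2, 2.5]
grip_width: 0.0278
```

Request:
play_rows(twist=[[0,0,0],[0,0,0],[0,0,0],[0,0,0],[0,0,0],[0,0,0]], travel=[[0,0,0.1],[0,0,0.4],[0,0,0.8],[0,0,0.9],[0,0,0.8],[0,0,0]], grip=[1,1,1,1,1,1])

```text
time_s: 33.5
ee_pos: [0.43, -0.209, 0.1689]
eef_rot: [-1.39, -0.0, -1.544]
force: [-0.4, -0.3, -1.9]
grip_width: 0.0273
```

Request:
play_rows(twist=[[0,0,0.0883],[0,0,0.0883],[0,0,0.0883],[0,0,0.0883],[0,0,0.0883],[0,0,0.0883],[0,0,0.0883],[0,0,0.0883],[0,0,0.0883],[0,0,0.0883],[0,0,0.0883],[0,0,0]], travel=[[0.394,0.595,0],[0.394,0.595,0],[0.394,0.595,0],[0.394,0.595,0],[0.394,0.595,0],[0.394,0.595,0],[0.394,0.595,0],[0.394,0.595,0],[0.394,0.595,0],[0.394,0.595,0],[0.394,0.595,0],[0,0,0]], grip=[1,1,1,1,1,1,1,1,1,1,1,1])

```text
time_s: 34.7
ee_pos: [0.6457, 0.1224, 0.1614]
eef_rot: [-1.396, 0.007, -0.011]
force: [-1.4, -0.7, -1.8]
grip_width: 0.0272
```

Request:
play_rows(twist=[[0,0,0],[0,0,0],[0,0,0],[0,0,0],[0,0,0],[0,0,0]], travel=[[0,0,-0.4],[0,0,-0.6],[0,0,-0.6],[0,0,-0.4],[0,0,0],[0,0,0]], grip=[1,1,1,1,1,1])

```text
time_s: 35.3
ee_pos: [0.645, 0.1189, 0.0638]
eef_rot: [-1.396, 0.005, -0.019]
force: [-0.7, -0.7, -1.4]
grip_width: 0.0277
```

```bash
python3 - <<'E'
from hand import *
from ov import overlay
hand('middle_chisel',.0452,.0138,3.126,'h13')
w=cam('wrist','w13.png');overlay(w,'green','o5.png',(120,270,160,350),(.6907,.1186,-.0155))
E
```

```text
tcp [645.5 119.   64.8] [-1.396  0.003 -0.019] tool [690.551 118.176   3.119] cost 2190.4375
 tcp along tool y 45.1 lateral(tool x) -0.17 th-yaw-pi -0.0041
```

View pics/o5.png

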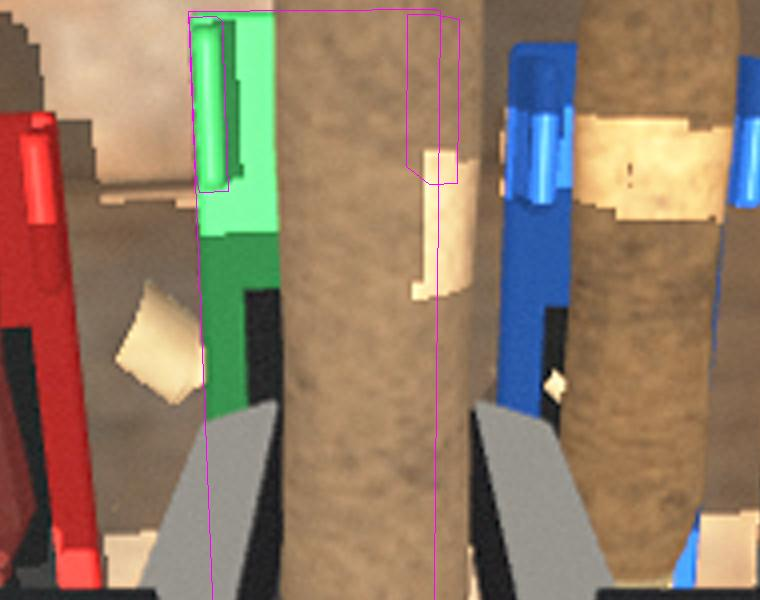

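View pics/h13_0.png

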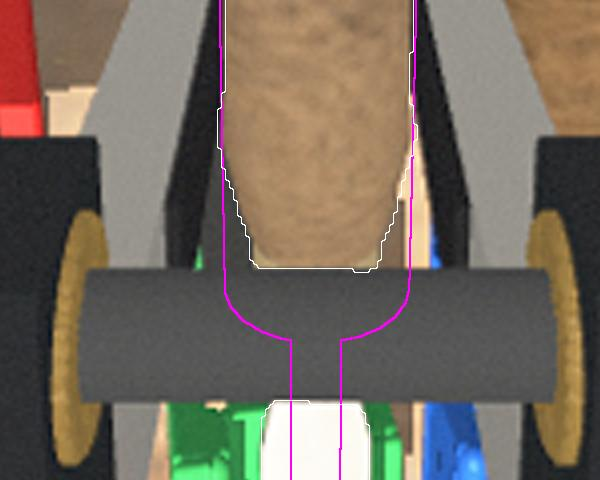

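Request:
play_rows(twist=[[0,0,0.004],[0,0,0],[0,0,0],[0,0,0],[0,0,0],[0,0,0],[0,0,0]], travel=[[0,0.005,0],[0,0,-0.16],[0,0,-0.16],[0,0,-0.16],[0,0,-0.16],[0,0,-0.08],[0,0,0]], grip=[1,1,1,1,1,1,1])

```text
time_s: 36.15
ee_pos: [0.6448, 0.1195, 0.0268]
eef_rot: [-1.396, 0.006, -0.012]
force: [-0.1, 0.6, -1.8]
grip_width: 0.0279
```

Request:
play_rows(twist=[[0,0,0],[0,0,0],[0,0,0],[0,0,0],[0,0,0]], travel=[[0,0,-0.05],[0,0,-0.05],[0,0,-0.04],[0,0,0],[0,0,0]], grip=[1,1,1,1,1])

```text
time_s: 36.65
ee_pos: [0.6452, 0.1195, 0.0208]
eef_rot: [-1.396, 0.004, -0.012]
force: [0.4, -0.1, -0.9]
grip_width: 0.0274
```

```bash
python3 - <<'E'
from hand import *
from ov import overlay
hand('middle_chisel',.0452,.0138,3.126,'h13');print(ctrl.get_obs()['force'])
w=cam('wrist','w14.png');overlay(w,'green','o5.png',(130,280,160,350),(.6907,.1186,-.0155))
E
```

```text
tcp [645.3 119.5  20.9] [-1.396  0.004 -0.012] tool [691.046 119.268   3.127] cost 2383.0625
 tcp along tool y 45.8 lateral(tool x) -0.42 th-yaw-pi -0.0029
[ 0.01931923 -0.23411795 -1.68553181]
```

View pics/o5.png

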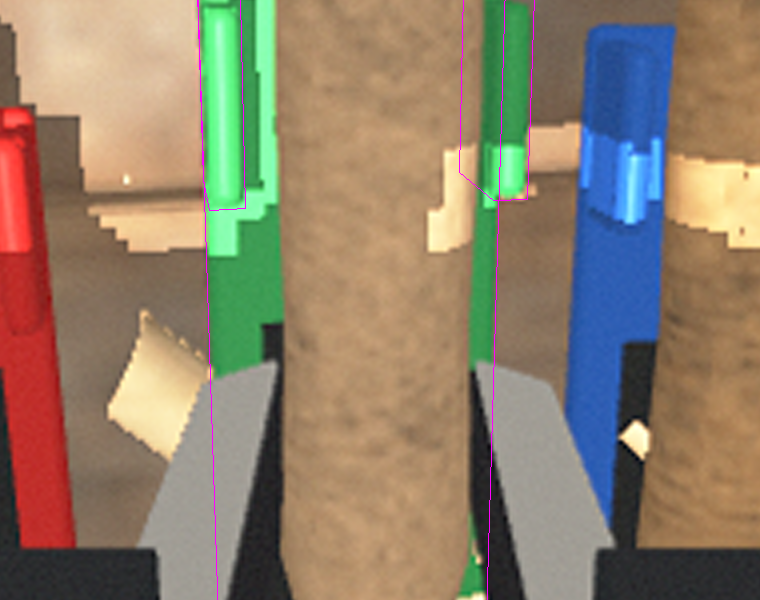

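Good fit and no side load. Down the last bit until contact.

Request:
play_rows(twist=[[0,0,0],[0,0,0],[0,0,0]], travel=[[0,-0.01,-0.03],[0,0,0],[0,0,0]], grip=[1,1,1])

```text
time_s: 37.1
ee_pos: [0.6455, 0.1192, 0.0199]
eef_rot: [-1.396, 0.003, -0.012]
force: [-1.7, 1.2, 5.8]
grip_width: 0.0276
```

Request:
play_rows(twist=[[0,0,0],[0,0,0],[0,0,0],[0,0,0],[0,0,0],[0,0,0],[0,0,0],[0,0,0],[0,0,0],[0,0,0]], travel=[[0,0,0.01],[0,0,0],[0,0,0],[0,0,0],[0,0,0],[0,0,0.1],[0,0,0.3],[0,0,0.6],[0,0,0.8],[0,0,0.8]], grip=[1,0.35,0.2,0.1,0.1,0.1,0.1,0.1,0.1,0.1])

```text
time_s: 38.1
ee_pos: [0.645, 0.1189, 0.1524]
eef_rot: [-1.396, 0.004, -0.012]
force: [0.0, -0.9, -0.4]
grip_width: 0.0424
```

Request:
play_rows(twist=[[0,0,0],[0,0,0],[0,0,0],[0,0,0],[0,0,0],[0,0,0],[0,0,0],[0,0,0],[0,0,0]], travel=[[-0.5,-0.7,0.4],[-0.6,-0.8,0],[-0.6,-0.8,0],[-0.6,-0.8,0],[-0.6,-0.8,0],[-0.4,-0.8,0],[0,-0.8,0],[0,-0.8,0],[0,0,0]], grip=[0.1,0.1,0.1,0.1,0.1,0.1,0.1,0.1,0.1])

```text
time_s: 39.0
ee_pos: [0.4799, -0.1997, 0.171]
eef_rot: [-1.398, 0.003, -0.016]
force: [0.0, 1.1, -0.3]
grip_width: 0.0427
```

```bash
python3 - <<'E'
from h import *
a=cam('top','t15.png');b=cam('side','s15.png');print(ctrl.get_obs()['ee_pos'])
i=np.hstack([cv2.resize(a['img'][90:210,110:230],(480,480),interpolation=2),cv2.resize(b['img'][95:195,165:275],(528,480),interpolation=2)])
cv2.imwrite('pics/s15c.png',cv2.resize(i,(800,381))[:,:,::-1])
E
```

```text
[ 0.48007369 -0.1963607   0.17049846]
```

View pics/s15c.png

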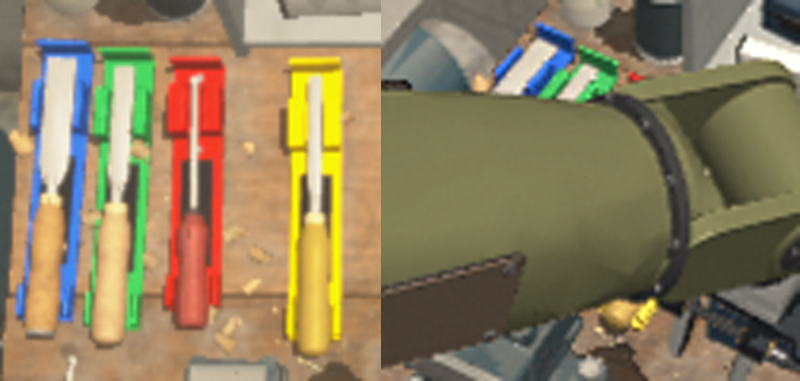

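```bash
python3 - <<'E'
from tool import *
p=cam('top')
for n,h in [('wide_chisel',(697.1,175.1,-.021)),('middle_chisel',(688.9,117,-.015)),('narrow_chisel',(679.35,-58.26,.009)),('red_screwdriver',(693.1,49.5,.016))]:
    for z in (.006,):
        v,f=fit_tool(n,h[0]/1000,h[1]/1000,np.pi+h[2],z,[p],tag='fin_'+n)
        print(n,z,np.round([v[0]-h[0],v[1]-h[1],v[2]-np.pi-h[2]],3),f)
a=[cv2.imread(f'pics/fin_{n}_0.png')[20:420] for n in('wide_chisel','middle_chisel','narrow_chisel','red_screwdriver')]
a=[cv2.resize(x,(400,300)) for x in a]
cv2.imwrite('pics/m3.png',np.vstack([np.hstack(a[:2]),np.hstack(a[2:])]))
for n,z in (('yellow_screwdriver',.015),('pencil',.004)): print(n,ctrl.boxes_of(n,p)[0])
E
```

```text
wide_chisel 0.006 [-1.381  0.585 -0.003] 122.0
middle_chisel 0.006 [-0.342  0.549 -0.001] 105.5625
narrow_chisel 0.006 [ 1.997 -0.509  0.008] 94.3125
red_screwdriver 0.006 [-1.181  0.322  0.016] 157.5625
yellow_screwdriver {'point': [124.7, 251.0], 'confidence': 0.87}
pencil {'point': [372.4, 214.3], 'confidence': 0.76}
```

View pics/m3.png

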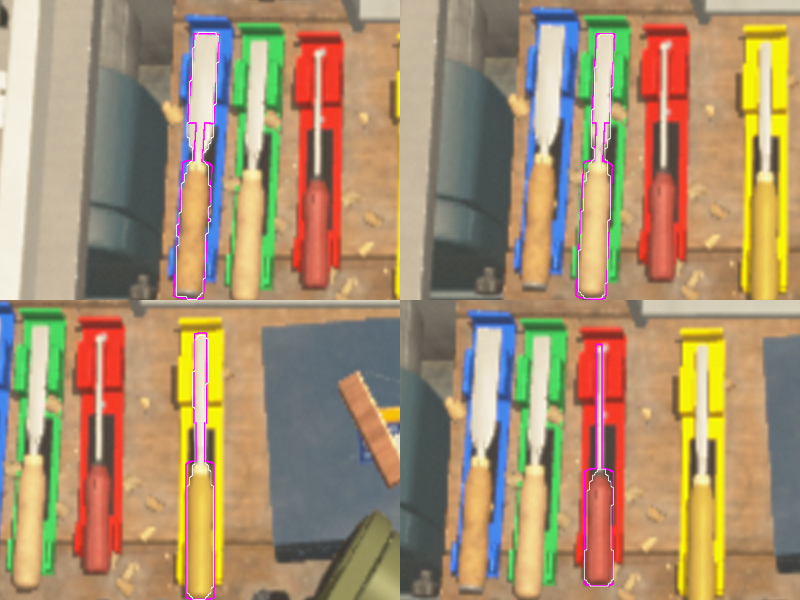

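```bash
python3 -c "
from station import ctrl
o=ctrl.get_obs();print(o['time_s'],o['ee_pos'],o['joint_vel'].round(3));print(ctrl.hand_in())"
```

```text
39.45 [ 0.48032794 -0.19529996  0.16990696] [-0.004  0.004 -0.002  0.    -0.001 -0.002]
the job is handed in; nothing more can be done
None
```

All four tools are in their own holders and released, and I handed the job in at 39.5 s of the 112 s allowed. It reported no verdict. I moved the red screwdriver from blue to red and the narrow chisel from green to yellow. Then I set the wide chisel in blue and the middle chisel in green.

- **How they were set in:** I gripped each handle near its balance point, with the gripper tilted 10° to clear the saw table. I lowered each tool until the handle touched the floor (6–11 N), then opened the fingers.
- **Final position check:** in the last top-camera picture every origin is within 2.0 mm along and 0.6 mm across of its holder's origin. Headings are within 0.016 rad, against the 0.06 rad allowed. All four blades show in their slots, and the gripper is clear of everything.
- **Yellow screwdriver and pencil:** I checked them only by their picture points in the last top view. The screwdriver's point moved about 1 pixel (about 3 mm) and the pencil's about 5 pixels (about 13 mm). I put the pencil's shift down to detector noise, since the arm never went near it, but did not confirm that with a second view.
- **What disagreed:**
  - The cameras differed by 1–3 mm on most positions, and by more on parts that were partly hidden. I judged each fit by tool and holder seen in the same camera, and the blue holder showed the largest gap, about 1.5–2.5 mm between the top and wrist cameras.
  - In yellow, the narrow chisel made contact about 1.5 mm earlier than expected. The pictures taken after release show it lying normally.
- **Not measured separately:** tool height and roll. I rely on the floor contact and on using the same tilt when picking up and setting down.

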